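# Check keypad slides and lean the faceplates on pass and reject rails

### The arm

A 6-joint arm with a two-finger parallel gripper is mounted at the origin on the work surface. World frame = base frame: x ahead of the robot, y to its left, z up, the work surface at z = 0. Lengths are in m, angles in rad, forces in N, time in s.
With the tool pointing down it reaches from about 0.35 to 0.85 m from the base axis. Payload 8.1 kg.
Tool frame: the origin (TCP) lies on the centre line of the jaws, within the pads' length; the fingertips stand 19 mm ahead of it and the grasp point (between the pads) is the TCP (robot.tips_ahead is the distance from the TCP to the fingertips, in m); y points along the fingers, z is the direction in which the jaws open and shut, and the axes are right-handed (so a half turn about y gives the same grasp; the last joint's range is limited). The gripper opens to 93 mm and grips with 3 to 60 N. Pads are 15 mm wide; open, the fingers measure 128 mm over their backs; the gripper's body (75 mm by 188 mm) begins 65 mm behind the grasp point.
Start: joints at [1.11, 0.13, 1.488, -0, 1.523, -0.085], TCP at [0.22, 0.558, 0.238] pointing down, gripper open.
Joint ranges: [-2.96, 2.96], [-0.89, 2.26], [0.02, 2.5], [-1.34, 4.48], [0, 2.73], [-2.66, 2.66]. Speed limits (rad/s): [2.39, 2.39, 2.79, 3.14, 3.14, 3.14].

### API

Orientations are given as a rotation vector (axis times angle).
In Python, from plant import robot, imaging, models gives the robot as it stands.
- The arm moves only by the tool carry_out, never from a script. Its argument "motion" is one flat list of numbers, 7 for each row, row after row: the shift along the tool's x, y, z in m, then the turn, a rotation vector about the tool's x, y, z in degrees, then the opening, from -1 (shut) to 1 (fully open). A call has exactly 5 rows; each row shifts and turns the pose as measured when the row begins, along the tool's axes as they then stand; what a row does not reach is not made up. A row lasts 1/10 s, in which the tool goes at most 50 mm and 8.59 degrees, less where a joint would pass 70% of its speed; a pose out of reach is approached as far as the arm can. A call is refused whole if a number of a shift passes 0.05 or a number of a turn 8.59, either way. A call with a gripper value outside its range is refused whole. The fingers move at their own pace and stop on an object; "squeeze" is the grip in N (left out, the last holds). Time passes only in rows, so rows that do not move let the fingers close, or fill a call up. It gives the time, the measured TCP pose, the force and the opening at its end, in the units of the state.
- robot.read_state(): the state, without advancing time (a new reading comes with each control period).
- imaging.read_camera(name): name is "scene" or "top" or "wrist"; returns the picture (420x560x3 uint8, blue, green, red); there is no depth.
- imaging.camera_model(name): a dict with "K" (3x3 intrinsics, pixels), "k1" (the pictures are not rectified: a ray, as slopes to the right and down, at radius r is drawn at 1 + k1 r^2 times it, then the intrinsics apply), "position" and "orientation" of the camera in the world. Camera axes: x right, y down, z forward; pixel columns grow to the right and rows downward; lengths in m; the calibration is good to about 2 mm. A picture is of the moment at which its call begins: read the wrist's pose just before it. camera_model takes no time and is no camera call; for the wrist camera it gives the pose at the moment of the call.
- robot.close_job(): hands the job in, once; it reports no verdict.
Trained networks look in the newest picture that a camera, given by its name, has taken for a name from the list of things; names that differ only in an ending like _2 or _b are one class to them, and where a whole thing is asked for, a point or a joint stands for the part that bears it (a point fixed in the world has none). Each returns a list of dicts, best first, with "confidence" (0 to 1); they miss things now and then, are a little off and sometimes report something else, mostly with a low value. They report only what shows in the picture. A call takes as long as a camera call. They do not tell look-alikes from the thing itself.
- models.outline_of(camera, thing): "pixels" (420x560 bool, what is visible of it) and "pixel" ([column, row] in pixels, amid what is visible of it).
The state is a dict: "t": time; "q": joint angles; "dq": joint speeds; "joint_torque": joint torques, N m; "tool_pos": TCP position; "orientation": TCP orientation; "force": force on the tool from outside, world axes, zero at the start; "wrist_torque": the same for the moment, N m; "opening": finger opening in m.
Only numpy, scipy, OpenCV 4.12 (cv2) and the standard library are available. Lean on these libraries where they do the work, as an engineer would, in place of code of your own. Each camera call takes 0.05 s, during which the arm holds its last target.

### The job

Run the nickel slide on the top edge of every keypad faceplate in the rack out until it stops, so that all of them stand open together, and note which ones bind, that is stop well short of the full 40 mm. Then, with every slide closed again, lean the sound faceplates against the front of the green rail and the binding ones against the front of the red rail: foot on the bench, tilted back some 10 to 25 degrees from upright, square to the rail and side by side. Stand the stepper motor, which is in the way in front of the green rail, upright in the middle of the blue mat, and leave the other things on the bench where they are.

Things in the scene. Friction and masses are not known exactly. Their poses are not given: they have to be found in the camera images.
- plate_a: cream keypad faceplate, an upright slab 80 mm wide (own x), 12 mm thick (own y, keys on the -y face), 140 mm tall (own z, up), 0.3 to 0.5 kg; origin at the centre of its bottom edge face. It starts standing in a slot of the grey rack. May be absent.
- tab_a (a joint): travel of this faceplate's nickel slide in m: 0 closed (at the plate's -x end), growing towards the plate's +x. Runs freely 0.040 if sound; a binding one stops dead at about half that or less. Moves with about 0.5 N and stays where it is left; 3 N is enough to feel the stop.
- tab_a_top (a point): centre of the top of that slide's tab: an upright nickel block 20 mm long (along the plate's width), 8 mm thick, 24 mm tall, standing on the faceplate's top edge, so this point is 164.5 mm above the plate's origin (and at plate x = -20 mm when closed, +20 mm at full travel). It fits between the fingers, below the palm, when the plate is gripped by its top edge.
- plate_b: cream keypad faceplate, an upright slab 80 mm wide (own x), 12 mm thick (own y, keys on the -y face), 140 mm tall (own z, up), 0.3 to 0.5 kg; origin at the centre of its bottom edge face. It starts standing in a slot of the grey rack. May be absent.
- tab_b (a joint): travel of this faceplate's nickel slide in m: 0 closed (at the plate's -x end), growing towards the plate's +x. Runs freely 0.040 if sound; a binding one stops dead at about half that or less. Moves with about 0.5 N and stays where it is left; 3 N is enough to feel the stop.
- tab_b_top (a point): centre of the top of that slide's tab: an upright nickel block 20 mm long (along the plate's width), 8 mm thick, 24 mm tall, standing on the faceplate's top edge, so this point is 164.5 mm above the plate's origin (and at plate x = -20 mm when closed, +20 mm at full travel). It fits between the fingers, below the palm, when the plate is gripped by its top edge.
- plate_c: cream keypad faceplate, an upright slab 80 mm wide (own x), 12 mm thick (own y, keys on the -y face), 140 mm tall (own z, up), 0.3 to 0.5 kg; origin at the centre of its bottom edge face. It starts standing in a slot of the grey rack. May be absent.
- tab_c (a joint): travel of this faceplate's nickel slide in m: 0 closed (at the plate's -x end), growing towards the plate's +x. Runs freely 0.040 if sound; a binding one stops dead at about half that or less. Moves with about 0.5 N and stays where it is left; 3 N is enough to feel the stop.
- tab_c_top (a point): centre of the top of that slide's tab: an upright nickel block 20 mm long (along the plate's width), 8 mm thick, 24 mm tall, standing on the faceplate's top edge, so this point is 164.5 mm above the plate's origin (and at plate x = -20 mm when closed, +20 mm at full travel). It fits between the fingers, below the palm, when the plate is gripped by its top edge.
- plate_d: cream keypad faceplate, an upright slab 80 mm wide (own x), 12 mm thick (own y, keys on the -y face), 140 mm tall (own z, up), 0.3 to 0.5 kg; origin at the centre of its bottom edge face. It starts standing in a slot of the grey rack. May be absent.
- tab_d (a joint): travel of this faceplate's nickel slide in m: 0 closed (at the plate's -x end), growing towards the plate's +x. Runs freely 0.040 if sound; a binding one stops dead at about half that or less. Moves with about 0.5 N and stays where it is left; 3 N is enough to feel the stop.
- tab_d_top (a point): centre of the top of that slide's tab: an upright nickel block 20 mm long (along the plate's width), 8 mm thick, 24 mm tall, standing on the faceplate's top edge, so this point is 164.5 mm above the plate's origin (and at plate x = -20 mm when closed, +20 mm at full travel). It fits between the fingers, below the palm, when the plate is gripped by its top edge.
- rack: grey fixed rack, 115 mm (x) by 270 mm (y) by 65 mm high, with four slots 60 mm apart along its y (at y = -90, -30, 30, 90 mm), each 83 by 15 mm, floor 6 mm above the bench; a plate's bottom 59 mm is in the slot, so lift it at least 65 mm straight up. Origin: centre of the underside. Fixed in a run.
- pass_rail: green fixed low wall, the pass rail: 20 mm thick (own x), 260 mm long (own y), 80 mm high; origin at the centre of its underside on the bench. Its front face (towards the robot) is at own x = -10 mm; plates lean back on it with their foot on the bench in front. Room for two side by side (65 mm either side of the middle).
- reject_rail: red fixed low wall, the reject rail: 20 mm thick (own x), 260 mm long (own y), 80 mm high; origin at the centre of its underside on the bench. Its front face (towards the robot) is at own x = -10 mm; plates lean back on it with their foot on the bench in front. Room for two side by side (65 mm either side of the middle).
- motor: small grey stepper motor, a 50 mm square block 60 mm tall with a thin 22 mm shaft (8 mm across) upright on top; origin at the centre of its underside; 0.35 kg; starts in front of the pass rail
- mat: cobalt blue square mat fixed to the bench, 120 by 120 mm, 3 mm thick; origin at the centre of its underside
- screwdriver: bystander: cobalt blue screwdriver with steel shank, about 190 mm, lying on the bench
- cam_1: bystander: nickel lock cam, 78 mm long, 8 mm thick, lying flat
- cam_2: bystander: nickel lock cam, 78 mm long, 8 mm thick, lying flat
- cleaner: bystander: bottle of contact cleaner, 56 mm across, 120 mm tall, upright
- mug: bystander: mug, 80 mm across, 90 mm tall
Things that resemble listed ones, but are neither listed nor needed, are in the scene too. What is shaped like the plate_b but pink is not meant. What is shaped like the plate_c but purple is not meant.

How it is judged:
By the outcome, as a careful person would: the job done as asked, in the order asked, and still so for the second after the job is handed in, with the robot touching nothing.
Of plate_a, plate_b, plate_c, plate_d only 3 to 4 are there at a start; the rules pass over those that are not, and their reading is None.
At some moment in a run one of motor may be knocked a few centimetres aside while the robot is not near it.
It also fails if it takes over 210 s, if anything falls off the work surface, if the arm or the gripper's body presses on something with over 40 N, if the wrist force passes 120 N, or if a joint passes its speed limit or range.

## Working session

There is one attempt and no reset: what is moved stays moved. The work goes in short steps, Python scripts to look and compute and a tool call to move; the robot and the scene stay as the last step left them, time stands still between calls to the robot, and variables do not carry over. Pictures are saved under pics/ and viewed, and the job is handed in when it is done.

Besides the shell and the picture viewer there is one more tool, called after "Request:" as name(argument=value, ...) on one line, values as JSON. carry_out: Moves the arm, as the interface text tells. Its arguments: {"type":"object","properties":{"motion":{"type":"array","items":{"type":"number"}},"squeeze":{"type":"number"}},"required":["motion"]}

```bash
ls -la; mkdir -p pics; python3 - <<'E'
from plant import robot, imaging, models
import cv2
s=robot.read_state()
for k,v in s.items(): print(k,v)
for c in ["scene","top","wrist"]:
    im=imaging.read_camera(c); cv2.imwrite(f"pics/{c}_0.png",im)
    print(c,imaging.camera_model(c))
E
```

```text
total 12
drwxr-xr-x  3 agent agent 4096 Dec  5 23:53 .
drwxr-xr-x 23 root  root  4096 Dec  5 23:53 ..
drwxr-xr-x  2 agent agent 4096 Dec  5 23:53 pics
t 0.0
q [ 1.10960848e+00  1.31144408e-01  1.48930467e+00 -2.99363956e-05
  1.52298506e+00 -8.54084160e-02]
dq [0.00127674 0.00250222 0.00071395 0.00210262 0.00040174 0.000831  ]
joint_torque [-2.38267472e-03 -5.59844649e+01 -4.91755271e+01  7.67193222e-02
  3.54189088e-02 -8.86258772e-05]
tool_pos [0.21994995 0.55764735 0.23658348]
orientation [-1.55240118  0.29526285 -0.2945236 ]
force [ 0.04034892 -0.16915909 -0.43755127]
wrist_torque [-0.02582033  0.02982049 -0.03613667]
opening 0.09304384349451504
scene {'K': array([[455.1409397 ,   0.        , 268.86361128],
       [  0.        , 455.1409397 , 204.0027678 ],
       [  0.        ,   0.        ,   1.        ]]), 'k1': -0.14942335093244466, 'position': array([1.39068295, 0.4622828 , 0.7420483 ]), 'orientation': array([-1.20647964, -2.06724093,  1.1309345 ])}
top {'K': array([[388.11234663,   0.        , 281.9676234 ],
       [  0.        , 388.11234663, 204.75724886],
       [  0.        ,   0.        ,   1.        ]]), 'k1': -0.05475291189871478, 'position': array([ 0.39910332, -0.02777015,  1.14475574]), 'orientation': array([-2.15247793,  2.13187766, -0.13578907])}
wrist {'K': array([[289.6322521 ,   0.        , 279.76688978],
       [  0.        , 289.6322521 , 208.6768313 ],
       [  0.        ,   0.        ,   1.        ]]), 'k1': -0.019207598606910528, 'position': array([0.14570626, 0.58760347, 0.38381236]), 'orientation': array([2.3913492 , 1.62874623, 0.23506326])}
```

View pics/scene_0.png

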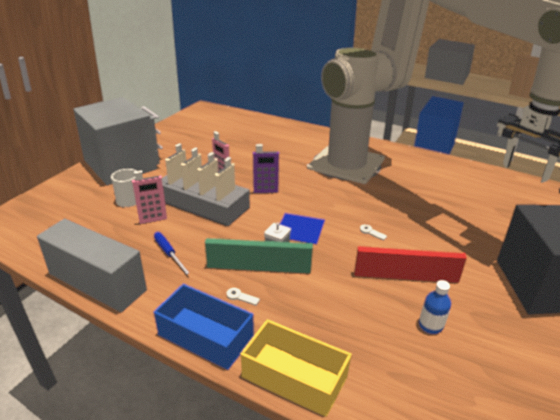

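View pics/top_0.png

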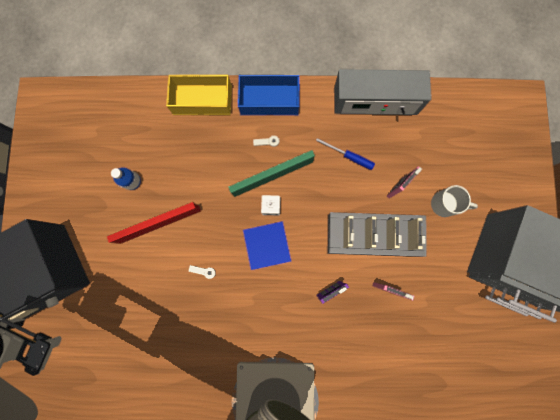

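View pics/wrist_0.png

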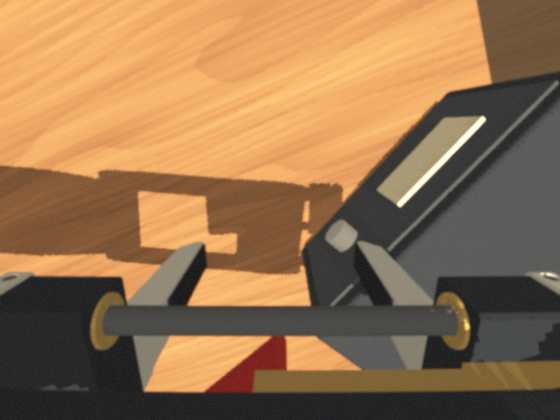

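```bash
cat > h.py <<'E'
import numpy as np, cv2
from scipy.spatial.transform import Rotation as R
from plant import robot, imaging, models
def undist(cm,px):
    px=np.atleast_2d(np.array(px,float)); K=cm["K"];k1=cm["k1"]
    d=np.c_[(px[:,0]-K[0,2])/K[0,0],(px[:,1]-K[1,2])/K[1,1]]
    u=d.copy()
    for _ in range(30): u=d/(1+k1*(u**2).sum(1,keepdims=True))
    return u
def rays(cm,px):
    u=undist(cm,px); M=R.from_rotvec(cm["orientation"]).as_matrix()
    return np.array(cm["position"]), np.c_[u,np.ones(len(u))]@M.T
def toplane(cm,px,z):
    o,d=rays(cm,px); t=(z-o[2])/d[:,2]
    return o+d*t[:,None]
def proj(cm,P):
    P=np.atleast_2d(np.array(P,float)); M=R.from_rotvec(cm["orientation"]).as_matrix()
    c=(P-cm["position"])@M; u=c[:,:2]/c[:,2:]
    u=u*(1+cm["k1"]*(u**2).sum(1,keepdims=True)); K=cm["K"]
    return np.c_[u[:,0]*K[0,0]+K[0,2],u[:,1]*K[1,1]+K[1,2]]
def crop(im,c0,r0,c1,r1,s,name):
    cv2.imwrite(name,cv2.resize(im[r0:r1,c0:c1],None,fx=s,fy=s,interpolation=cv2.INTER_CUBIC))
E
python3 - <<'E'
from h import *
im=cv2.imread("pics/top_0.png"); crop(im,320,150,440,310,4,"pics/top_c.png") if 0 else crop(im,310,200,440,310,6,"pics/top_c.png")
im=cv2.imread("pics/scene_0.png"); crop(im,110,120,290,240,4,"pics/scene_c.png")
cm=imaging.camera_model("top")
im=imaging.read_camera("top")
for th in ["rack","pass_rail","reject_rail","motor","mat","plate_a","tab_a_top","screwdriver","cam_1","cleaner","mug"]:
    for d in models.outline_of("top",th):
        p=d["pixels"]; r=cv2.minAreaRect(np.argwhere(p)[:,::-1].astype(np.float32))
        print(th,round(d["confidence"],2),d["pixel"],p.sum(),[np.round(x,1) for x in r],np.round(toplane(cm,[r[0]],0)[0],3))
E
```

```text
rack 0.57 [364.7, 236.0] 2600 [array([375.8, 234.5]), array([99.7, 42.7]), np.float64(1.9)] [ 0.475 -0.289  0.   ]
pass_rail 0.8 [272.2, 171.7] 1188 [array([272. , 172.8]), array([14.4, 91.8]), np.float64(66.2)] [0.658 0.02  0.   ]
reject_rail 0.67 [155.5, 225.8] 1150 [array([153.8, 223.1]), array([12.8, 96.9]), np.float64(68.0)] [0.502 0.372 0.   ]
motor 0.75 [269.1, 203.7] 356 [array([269.8, 204.3]), array([18.2, 20.4]), np.float64(4.1)] [0.562 0.025 0.   ]
motor 0.73 [412.1, 234.2] 455 [array([416. , 233.5]), array([31., 16.]), np.float64(90.0)] [ 0.478 -0.408  0.   ]
mat 0.58 [264.9, 244.6] 1621 [array([266.3, 245.3]), array([41.8, 41. ]), np.float64(77.5)] [0.44  0.034 0.   ]
plate_a 0.95 [413.4, 232.6] 442 [array([416. , 233.5]), array([31., 16.]), np.float64(90.0)] [ 0.478 -0.408  0.   ]
plate_a 0.9 [371.6, 232.4] 317 [array([370.5, 231.5]), array([31., 11.]), np.float64(90.0)] [ 0.483 -0.273  0.   ]
plate_a 0.88 [330.2, 292.6] 354 [array([332.2, 290.9]), array([11.8, 32.5]), np.float64(60.6)] [ 0.31  -0.159  0.   ]
plate_a 0.86 [346.7, 229.0] 302 [array([348. , 231.5]), array
[... 268 characters left out ...]
.633 -0.376  0.   ]
tab_a_top 0.63 [372.2, 239.5] 38 [array([374.5, 237.5]), array([7., 5.]), np.float64(90.0)] [ 0.466 -0.285  0.   ]
screwdriver 0.6 [355.1, 156.0] 361 [array([344.7, 152.1]), array([64. ,  8.5]), np.float64(26.6)] [ 0.724 -0.2    0.   ]
cam_1 0.59 [205.0, 269.7] 197 [array([202.3, 272.2]), array([25.6, 10.5]), np.float64(6.3)] [0.359 0.22  0.   ]
cam_1 0.58 [267.6, 141.5] 179 [array([266., 140.]), array([10., 24.]), np.float64(90.0)] [0.76 0.04 0.  ]
cleaner 0.7 [125.7, 179.4] 487 [array([125., 178.]), array([31.3, 18.8]), np.float64(26.6)] [0.639 0.469 0.   ]
mug 0.61 [449.7, 202.3] 1066 [array([452.5, 200. ]), array([29.7, 46.1]), np.float64(74.9)] [ 0.58  -0.522  0.   ]
```

View pics/top_c.png

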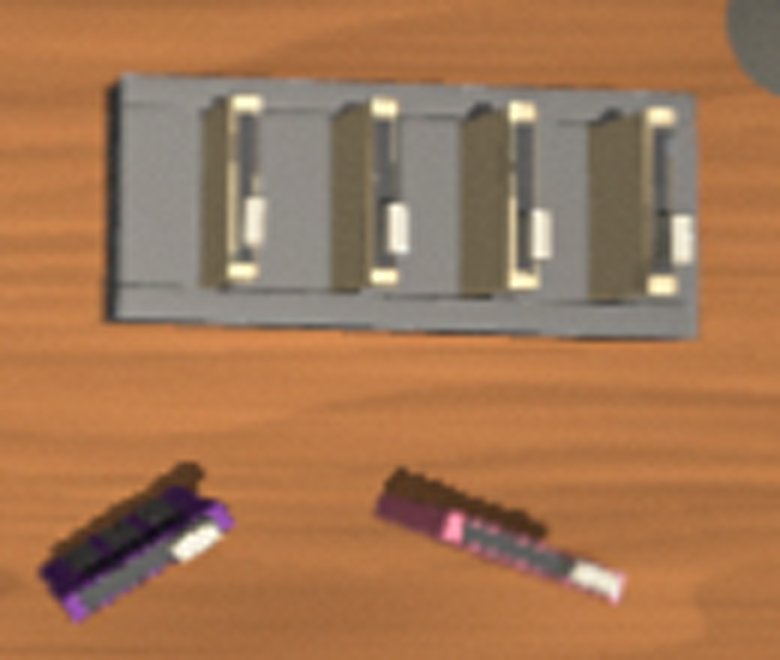

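View pics/scene_c.png

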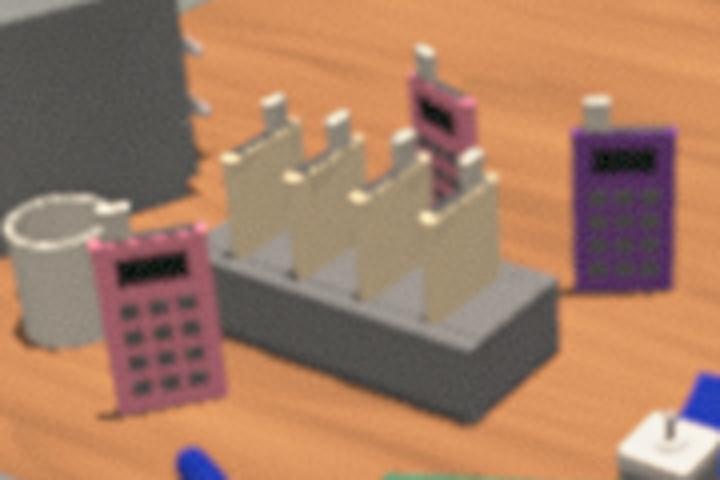

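```bash
python3 - <<'E'
from h import *
cm=imaging.camera_model("top")
def c2p(l): return (np.array(l,float)+.5)/6-.5+[310,200]
# rack top corners
C=toplane(cm,c2p([(122,76),(694,95),(694,338),(118,320)]),.065); print("rack",C.round(4),C.mean(0).round(4), [np.linalg.norm(C[i]-C[(i+1)%4]).round(3) for i in range(4)])
# plate top ends (center of end edges)
for a,b,t in [((246,96),(241,279),(254,221)),((384,99),(384,284),(398,229)),((522,102),(523,289),(541,234)),((660,108),(662,294),(682,240))]:
    A=toplane(cm,c2p([a,b]),.146); T=toplane(cm,c2p([t]),.1705)[0]
    v=A[0]-A[1]; print("plate",A.mean(0).round(4),np.linalg.norm(v).round(4),np.degrees(np.arctan2(v[1],v[0])).round(1),"tab",T[:2].round(4))
s=robot.read_state(); print(R.from_rotvec(s["orientation"]).as_matrix().round(3))
im=cv2.imread("pics/top_0.png"); crop(im,210,140,330,280,5,"pics/t1.png"); crop(im,95,180,215,300,5,"pics/t2.png")
E
```

```text
rack [[ 0.5316 -0.1465  0.065 ]
 [ 0.5249 -0.4145  0.065 ]
 [ 0.412  -0.4102  0.065 ]
 [ 0.4185 -0.144   0.065 ]] [ 0.4718 -0.2788  0.065 ] [np.float64(0.268), np.float64(0.113), np.float64(0.266), np.float64(0.113)]
plate [ 0.4741 -0.1895  0.146 ] 0.0787 -2.3 tab [ 0.4581 -0.1897]
plate [ 0.4729 -0.2498  0.146 ] 0.0795 -1.2 tab [ 0.4553 -0.2499]
plate [ 0.4716 -0.3095  0.146 ] 0.0804 -1.3 tab [ 0.4536 -0.3099]
plate [ 0.4697 -0.3694  0.146 ] 0.08 -1.5 tab [ 0.4515 -0.3693]
[[ 0.93   0.     0.367]
 [-0.367  0.     0.93 ]
 [ 0.    -1.     0.   ]]
```

View pics/t1.png

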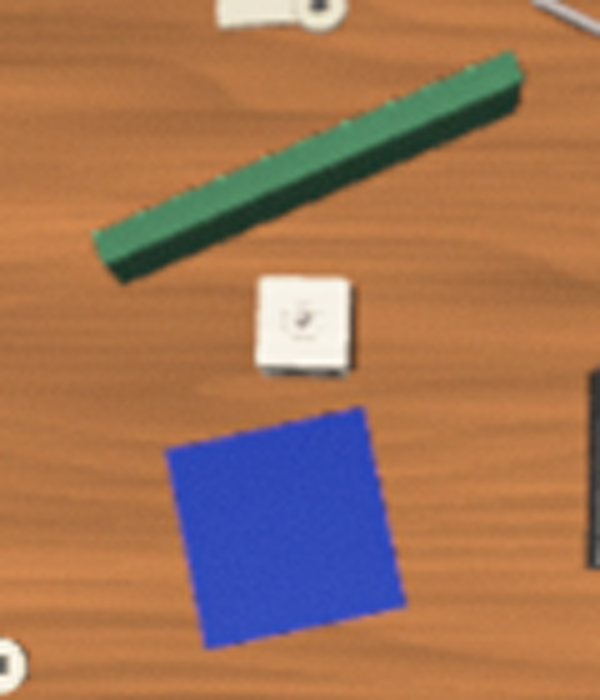

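View pics/t2.png

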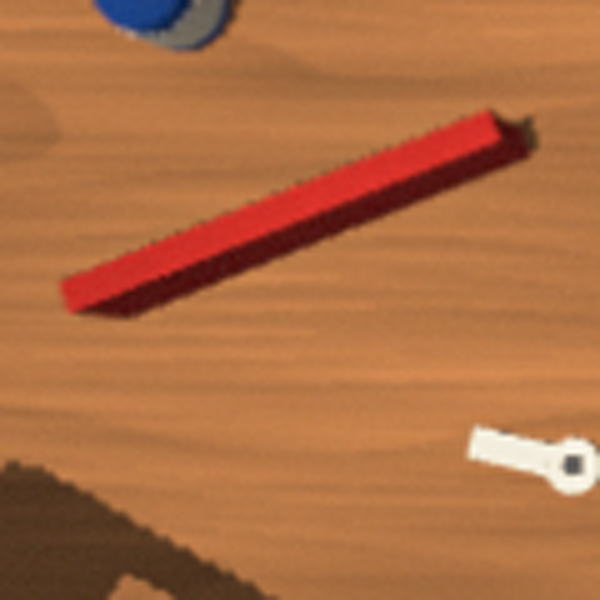

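```bash
python3 - <<'E'
from h import *
cm=imaging.camera_model("top")
def c2p(l,o): return (np.array(l,float)+.5)/5-.5+o
for n,l,o,z in [("green",[(93,235),(512,52),(524,78),(107,262)],[210,140],.08),("red",[(60,285),(490,110),(502,138),(72,314)],[95,180],.08),("mat",[(165,450),(364,407),(406,606),(206,650)],[210,140],.003),("motor",[(257,277),(351,277),(351,367),(256,367)],[210,140],.06)]:
    C=toplane(cm,c2p(l,o),z); d=C[0]-C[1]+C[3]-C[2]
    print(n,C.round(4).tolist(),C.mean(0).round(4),[np.linalg.norm(C[i]-C[(i+1)%4]).round(3) for i in range(4)],np.degrees(np.arctan2(d[1],d[0])).round(1)-90)
E
```

```text
green [[0.5995, 0.1388, 0.08], [0.7067, -0.0955, 0.08], [0.6916, -0.1023, 0.08], [0.5842, 0.1304, 0.08]] [0.6455 0.0179 0.08  ] [np.float64(0.258), np.float64(0.017), np.float64(0.256), np.float64(0.017)] 24.700000000000003
red [[0.4556, 0.4758, 0.08], [0.5563, 0.2373, 0.08], [0.5405, 0.2299, 0.08], [0.4396, 0.4678, 0.08]] [0.498  0.3527 0.08  ] [np.float64(0.259), np.float64(0.017), np.float64(0.258), np.float64(0.018)] 22.900000000000006
mat [[0.4854, 0.1043, 0.003], [0.5119, -0.0129, 0.003], [0.3957, -0.0386, 0.003], [0.369, 0.0776, 0.003]] [0.4405 0.0326 0.003 ] [np.float64(0.12), np.float64(0.119), np.float64(0.119), np.float64(0.119)] 12.900000000000006
motor [[0.5798, 0.0478, 0.06], [0.5802, -0.0055, 0.06], [0.5289, -0.0061, 0.06], [0.5284, 0.0475, 0.06]] [0.5543 0.0209 0.06  ] [np.float64(0.053), np.float64(0.051), np.float64(0.054), np.float64(0.051)] 0.5
```

Request:
carry_out(motion=[0.03,-0.03,0,0,-6.5,0,-1,0.03,-0.03,0,0,-6.5,0,-1,0.03,0,-0.03,0,-6.5,0,-1,0.04,0,-0.03,0,0,0,-1,0.03,0,-0.04,0,0,0,-1], squeeze=30)

```text
t: 1.25
tool_pos: [0.3711, 0.4346, 0.2989]
orientation: [-1.571, 0.009, -0.008]
force: [0.9, 0.5, -0.6]
opening: 0.0577
```

Request:
carry_out(motion=[0.01,0,-0.05,0,1,0,-1,0.01,0,-0.05,0,0,0,-1,0.01,0,-0.05,0,0,0,-1,0.01,0,-0.05,0,0,0,-1,0,0,-0.05,0,0,0,-1])

```text
t: 1.75
tool_pos: [0.406, 0.1868, 0.2988]
orientation: [-1.571, 0.022, -0.025]
force: [-0.3, -0.5, 0.2]
opening: 0.0174
```

Request:
carry_out(motion=[0,0,-0.05,0,0,0,-1,0,0,-0.05,0,0,0,-1,0,0,-0.05,0,0,0,-1,0,0,-0.05,0,0,0,-1,0,0,-0.05,0,0,0,-1])

```text
t: 2.25
tool_pos: [0.3969, -0.0629, 0.3002]
orientation: [-1.571, 0.016, -0.028]
force: [1.8, 0.0, -0.4]
opening: 0.0004
```

Request:
carry_out(motion=[0.01,0,-0.05,0,0,0,-1,0.01,0,-0.05,0,0,0,-1,0,0.026,-0.026,0,0,0,-1,0,0.05,0,0,0,0,-1,0,0.045,0,0,0,0,-1])

```text
t: 2.75
tool_pos: [0.4165, -0.1995, 0.186]
orientation: [-1.583, 0.01, -0.049]
force: [1.3, -0.8, -0.8]
opening: 0.0006
```

```bash
python3 - <<'E'
from h import *
im=imaging.read_camera("wrist"); cv2.imwrite("pics/w1.png",im)
im=imaging.read_camera("scene"); crop(im,110,100,310,240,4,"pics/s1.png")
s=robot.read_state(); print(s["tool_pos"],R.from_rotvec(s["orientation"]).as_matrix().round(4))
E
```

```text
[ 0.41287763 -0.19643594  0.18074353] [[ 0.9992  0.014   0.0366]
 [-0.0365 -0.006   0.9993]
 [ 0.0142 -0.9999 -0.0055]]
```

View pics/w1.png

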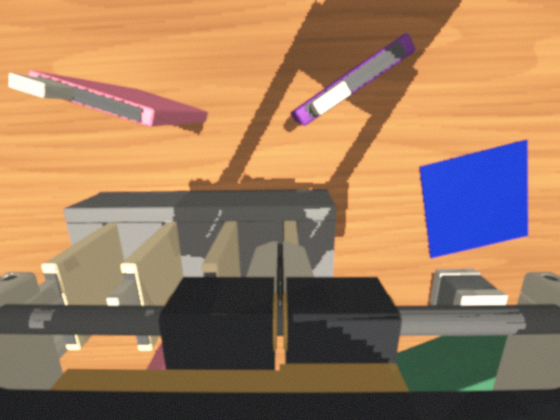

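View pics/s1.png

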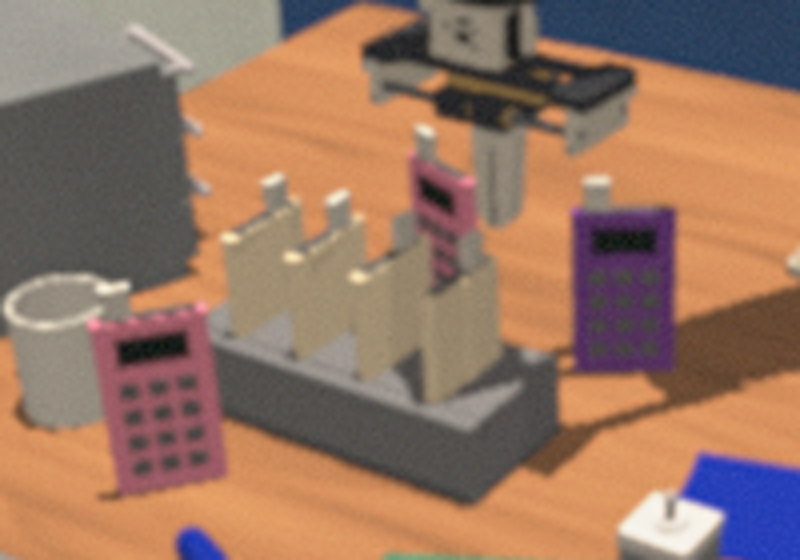

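Request:
carry_out(motion=[0,0.006,0.003,0,0,0,-1,0.01,0,0.003,0,0,0,-1,0.005,0,0,0,0,0,-1,0.005,0,0,0,0,0,-1,0.005,0,0,0,0,0,-1])

```text
t: 3.35
tool_pos: [0.444, -0.1915, 0.1838]
orientation: [-1.581, 0.009, -0.046]
force: [-0.5, 0.9, -0.2]
opening: 0.0004
```

Request:
carry_out(motion=[0.004,0,0,0,0,0,-1,0.004,0,0,0,0,0,-1,0.004,0,0,0,0,0,-1,0.004,0,0,0,0,0,-1,0.004,0,0,0,0,0,-1])

```text
t: 3.85
tool_pos: [0.4667, -0.1924, 0.1858]
orientation: [-1.582, 0.007, -0.046]
force: [-0.7, -0.0, -0.2]
opening: 0.0003
```

```bash
python3 - <<'E'
from h import *
im=imaging.read_camera("scene"); crop(im,150,120,270,220,6,"pics/s2.png")
s=robot.read_state(); print(s["tool_pos"],s["force"])
E
```

```text
[ 0.46715875 -0.19246298  0.18586294] [-1.06943894  0.23406702 -0.07812412]
```

View pics/s2.png

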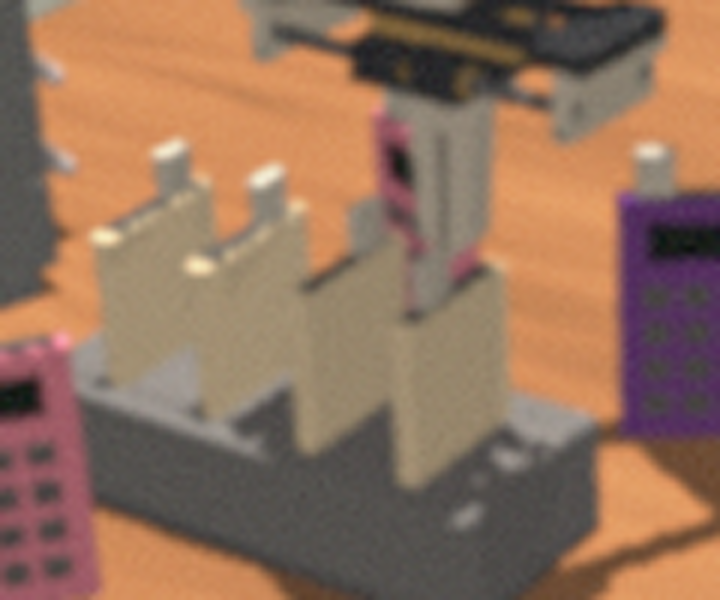

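Request:
carry_out(motion=[0.003,0.003,0,0,0,-0.8,-1,0.003,0.003,0,0,0,0,-1,0.003,0.002,0,0,0,0,-1,0.003,0,0,0,0,0,-1,0.003,0,0,0,0,0,-1])

```text
t: 4.4
tool_pos: [0.4824, -0.1933, 0.1777]
orientation: [-1.582, -0.003, -0.057]
force: [-8.1, 1.1, 6.5]
opening: 0.0004
```

Request:
carry_out(motion=[0.003,0,0,0,0,0,-1,0.003,0,0,0,0,0,-1,0.003,0,0,0,0,0,-1,0.003,0,0,0,0,0,-1,0.003,0,0,0,0,0,-1])

```text
t: 4.9
tool_pos: [0.4845, -0.1938, 0.178]
orientation: [-1.58, 0.024, -0.032]
force: [-20.0, 2.8, 14.2]
opening: 0.0007
```

Request:
carry_out(motion=[-0.01,0,0,0,0,1,-1,-0.02,0,0,0,0,0,-1,-0.03,0,0,0,0,0,-1,-0.02,-0.03,0,0,0,0,-1,0,0,0,0,0,0,-1])

```text
t: 5.4
tool_pos: [0.4029, -0.1903, 0.209]
orientation: [-1.579, 0.039, -0.016]
force: [1.4, -0.5, 0.7]
opening: 0.0006
```

```bash
python3 - <<'E'
from h import *
im=imaging.read_camera("scene"); crop(im,150,120,270,220,6,"pics/s3.png")
im=imaging.read_camera("top"); crop(im,310,200,440,310,6,"pics/t3.png")
s=robot.read_state(); print(s["tool_pos"],s["force"],R.from_rotvec(s["orientation"]).as_matrix().round(4))
E
```

```text
[ 0.40262006 -0.18944665  0.2054389 ] [0.82841612 0.38960867 1.51911806] [[ 0.9992 -0.0185  0.0347]
 [-0.0348 -0.0054  0.9994]
 [-0.0183 -0.9998 -0.0061]]
```

View pics/s3.png

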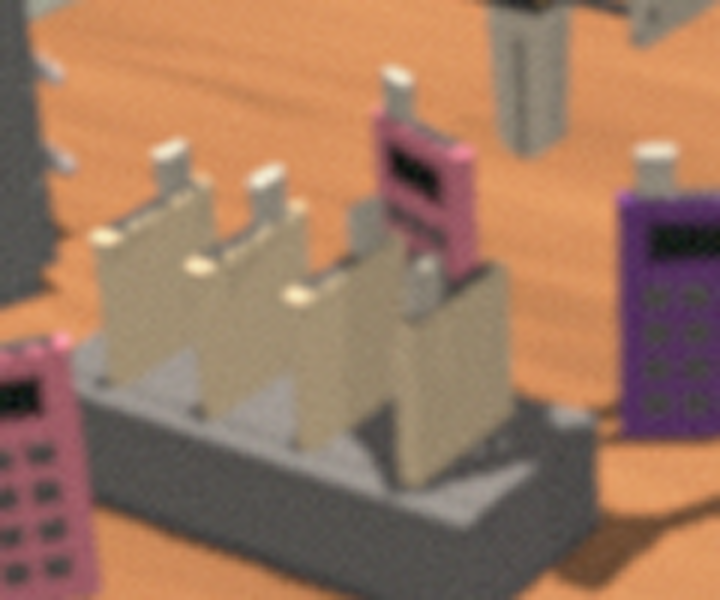

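View pics/t3.png

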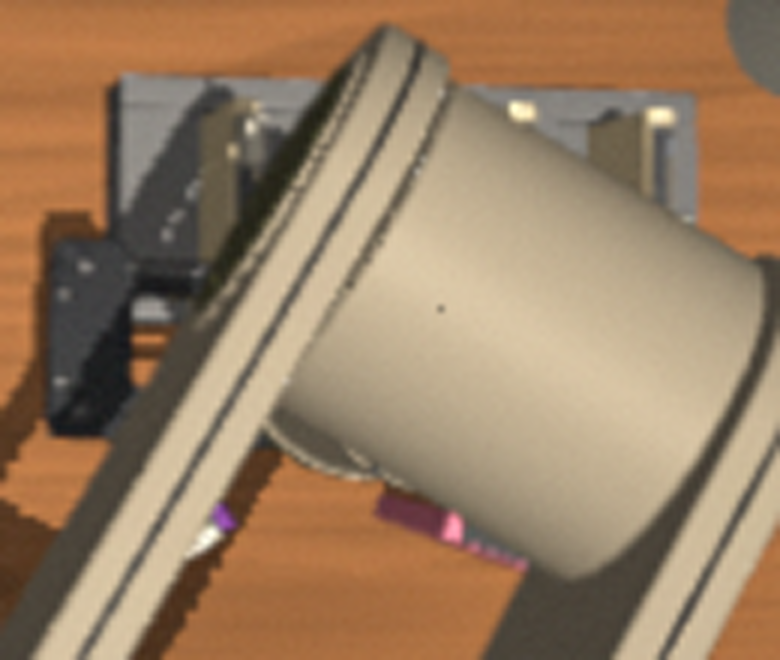

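```bash
python3 - <<'E'
from h import *
cm=imaging.camera_model("scene")
for p in [(172,150),(267,176),(366,205),(427,262)]:
    print(toplane(cm,[(np.array(p)+.5)/6-.5+[150,120]],.1705)[0].round(4))
for x in [.434,.474,.454]: print(x,(proj(cm,[[x,-.1895,.1705]])[0]-[150,120])*6)
E
```

```text
[ 0.4541 -0.3693  0.1705]
[ 0.4549 -0.3096  0.1705]
[ 0.4574 -0.2489  0.1705]
[ 0.4916 -0.1904  0.1705]
0.434 [495.59846705 210.80143017]
0.474 [447.81474598 244.56668051]
0.454 [471.97962659 227.48340356]
```

Request:
carry_out(motion=[0.002,0,-0.03,0,0,-1,-1,0.002,0,-0.03,0,0,0,-1,0,0.018,0,0,0,0,-1,0.008,0.014,0,0,0,0,-1,0.008,0,0,0,0,0,-1])

```text
t: 6.0
tool_pos: [0.4225, -0.2519, 0.1694]
orientation: [-1.575, 0.027, -0.025]
force: [-0.9, 0.4, -0.1]
opening: 0.0005
```

```bash
cat > st.py <<'E'
from h import *
s=robot.read_state(); M=R.from_rotvec(s["orientation"]).as_matrix()
print(round(s["t"],2),s["tool_pos"].round(4),"F",s["force"].round(1),"T",s["wrist_torque"].round(2),"yawz",np.degrees(np.arctan2(M[1,2],M[0,2])).round(2),"ytool",M[:,1].round(4),"xz,zz",M[2,[0,2]].round(4),"op",round(s["opening"],4),"q",s["q"].round(2))
E
python3 st.py
```

```text
6.0 [ 0.4225 -0.2519  0.1694] F [-0.9  0.4 -0.1] T [0.01 0.02 0.04] yawz 88.1 ytool [-9.0e-04 -4.3e-03 -1.0e+00] xz,zz [-0.0008 -0.0044] op 0.0005 q [-0.64 -0.12  1.87 -0.    1.39 -2.18]
```

Request:
carry_out(motion=[0.005,-0.003,0,0,0,0,-1,0.005,0,0,0,0,0,-1,0.004,0,0,0,0,0,-1,0.004,0,0,0,0,0,-1,0.004,0,0,0,0,0,-1])

```text
t: 6.5
tool_pos: [0.4477, -0.2519, 0.1732]
orientation: [-1.575, 0.025, -0.023]
force: [0.1, 0.4, -0.9]
opening: 0.0001
```

Request:
carry_out(motion=[0.004,0,0,0,0,0,-1,0.004,0,0,0,0,0,-1,0.003,0,0,0,0,0,-1,0.003,0,0,0,0,0,-1,0.003,0,0,0,0,0,-1])

```text
t: 7.0
tool_pos: [0.4663, -0.2524, 0.1737]
orientation: [-1.575, 0.025, -0.024]
force: [-0.9, 0.3, -0.4]
opening: 0.0006
```

Request:
carry_out(motion=[0.003,0,0,0,0,0,-1,0.003,0,0,0,0,0,-1,0.003,0,0,0,0,0,-1,0.003,0,0,0,0,0,-1,0.002,0,0,0,0,0,-1])

```text
t: 7.5
tool_pos: [0.481, -0.2532, 0.1743]
orientation: [-1.575, 0.026, -0.023]
force: [-4.1, -0.5, 3.7]
opening: 0.0007
```

Request:
carry_out(motion=[0.001,0,0,0,0,0,-1,0.001,0,0,0,0,0,-1,0.001,0,0,0,0,0,-1,0.001,0,0,0,0,0,-1,0,0,0,0,0,0,-1])

```text
t: 8.0
tool_pos: [0.4812, -0.2534, 0.1744]
orientation: [-1.574, 0.034, -0.016]
force: [-3.3, 1.0, 3.0]
opening: 0.0006
```

Request:
carry_out(motion=[0.002,0,0,0,0,0,-1,0.002,0,0,0,0,0,-1,-0.02,0,0,0,0,0,-1,-0.035,0,0,0,0,0,-1,-0.015,-0.02,-0.01,0,0,0,-1])

```text
t: 8.5
tool_pos: [0.411, -0.2589, 0.1918]
orientation: [-1.569, 0.041, -0.006]
force: [0.5, 0.4, -0.5]
opening: 0.001
```

Request:
carry_out(motion=[0,0,-0.03,0,0,0,-1,0,0,-0.02,0,0,0,-1,0,0.015,0,0,0,0,-1,0.004,0.005,0,0,0,0,-1,0.01,0,0,0,0,0,-1])

```text
t: 9.0
tool_pos: [0.4242, -0.3117, 0.1733]
orientation: [-1.573, 0.037, -0.014]
force: [-0.3, 0.2, 0.5]
opening: 0.0005
```

```bash
python3 st.py
```

```text
9.0 [ 0.4242 -0.3117  0.1733] F [-0.3  0.2  0.5] T [ 0.05 -0.03  0.03] yawz 88.17 ytool [-0.0148 -0.0022 -0.9999] xz,zz [-0.0147 -0.0026] op 0.0005 q [-0.72 -0.02  1.76 -0.01  1.41 -2.26]
```

Request:
carry_out(motion=[0.005,0,0,0,0,-0.8,-1,0.005,0,0,0,0,0,-1,0.004,0,0,0,0,0,-1,0.004,0,0,0,0,0,-1,0.004,0,0,0,0,0,-1])

```text
t: 9.5
tool_pos: [0.4498, -0.3096, 0.1725]
orientation: [-1.572, 0.022, -0.022]
force: [-2.6, 0.2, 1.5]
opening: 0.0007
```

Request:
carry_out(motion=[0.004,0,0,0,0,0,-1,0.004,0,0,0,0,0,-1,0.003,0,0,0,0,0,-1,0.003,0,0,0,0,0,-1,0.003,0,0,0,0,0,-1])

```text
t: 10.0
tool_pos: [0.4555, -0.3112, 0.1737]
orientation: [-1.571, 0.047, -0.002]
force: [-17.5, 1.4, 9.7]
opening: 0.0008
```

Request:
carry_out(motion=[-0.015,0,0,0,0,0,-1,-0.025,0,0,0,0,0,-1,0,0,-0.03,0,0,-0.5,-1,0,0,-0.028,0,0,0,-1,0.005,0,0,0,0,0,-1])

```text
t: 10.5
tool_pos: [0.417, -0.3685, 0.1747]
orientation: [-1.57, 0.04, -0.007]
force: [-0.0, 0.7, -0.4]
opening: 0.0004
```

```bash
python3 st.py
```

```text
10.5 [ 0.417  -0.3685  0.1747] F [-0.   0.7 -0.4] T [ 0.04 -0.01  0.03] yawz 88.28 ytool [-2.130e-02  8.000e-04 -9.998e-01] xz,zz [-0.0213  0.0001] op 0.0004 q [-0.81  0.07  1.67 -0.02  1.42 -2.34]
```

Request:
carry_out(motion=[0.006,0,0,0,0,-1.2,-1,0.006,0,0,0,0,0,-1,0.005,0,0,0,0,0,-1,0.004,0,0,0,0,0,-1,0.003,0,0,0,0,0,-1])

```text
t: 11.0
tool_pos: [0.4443, -0.3674, 0.1747]
orientation: [-1.57, 0.021, -0.024]
force: [-0.7, -0.3, -0.1]
opening: 0.0006
```

Request:
carry_out(motion=[0.003,0,0,0,0,0,-1,0.003,0,0,0,0,0,-1,0.003,0,0,0,0,0,-1,0.003,0,0,0,0,0,-1,0.003,0,0,0,0,0,-1])

```text
t: 11.5
tool_pos: [0.4601, -0.3675, 0.1754]
orientation: [-1.57, 0.022, -0.022]
force: [-5.4, 0.1, 6.4]
opening: 0.0003
```

Request:
carry_out(motion=[0.003,0,0,0,0,0,-1,0.003,0,0,0,0,0,-1,0.003,0,0,0,0,0,-1,0.002,0,0,0,0,0,-1,0.002,0,0,0,0,0,-1])

```text
t: 12.0
tool_pos: [0.4618, -0.3693, 0.1759]
orientation: [-1.568, 0.046, -0.006]
force: [-11.3, 0.9, 6.0]
opening: 0.0006
```

Request:
carry_out(motion=[-0.015,0,0,0,0,0,-1,-0.03,-0.03,0,0,0,0,-1,-0.03,-0.04,0.05,0,0,0,-1,-0.03,-0.04,0.05,0,0,0,-1,0,0,0.05,0,0,-1,-1])

```text
t: 12.5
tool_pos: [0.3781, -0.2469, 0.2679]
orientation: [-1.566, 0.039, -0.023]
force: [2.2, 1.3, 0.3]
opening: 0.0006
```

```bash
python3 - <<'E'
from h import *
im=imaging.read_camera("scene"); crop(im,150,120,270,220,6,"pics/s4.png")
im=imaging.read_camera("top"); crop(im,310,200,440,310,6,"pics/t4.png")
im=imaging.read_camera("wrist"); cv2.imwrite("pics/w4.png",im)
E
python3 st.py
```

```text
12.65 [ 0.3784 -0.2441  0.2644] F [-0.9 -0.   0.3] T [ 0.01 -0.02 -0.02] yawz 88.07 ytool [-0.0127  0.0083 -0.9999] xz,zz [-0.013   0.0078] op 0.0006 q [-0.69 -0.28  1.83 -0.    1.61 -2.22]
```

View pics/s4.png

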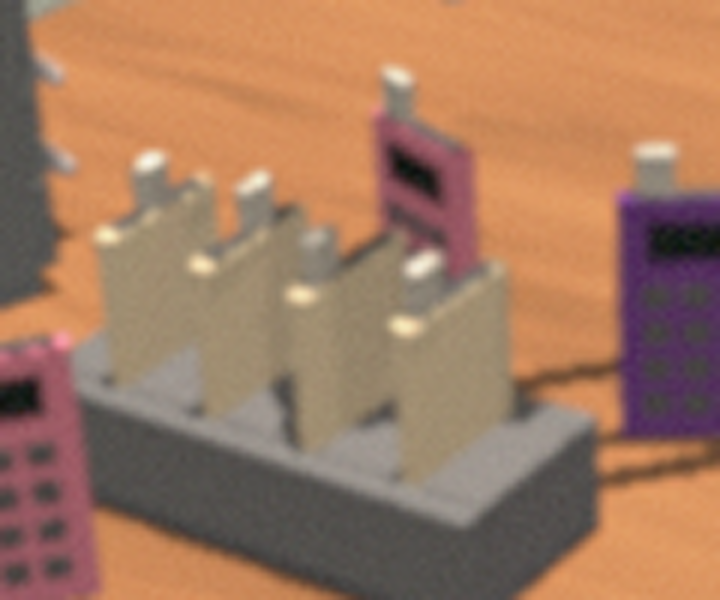

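View pics/t4.png

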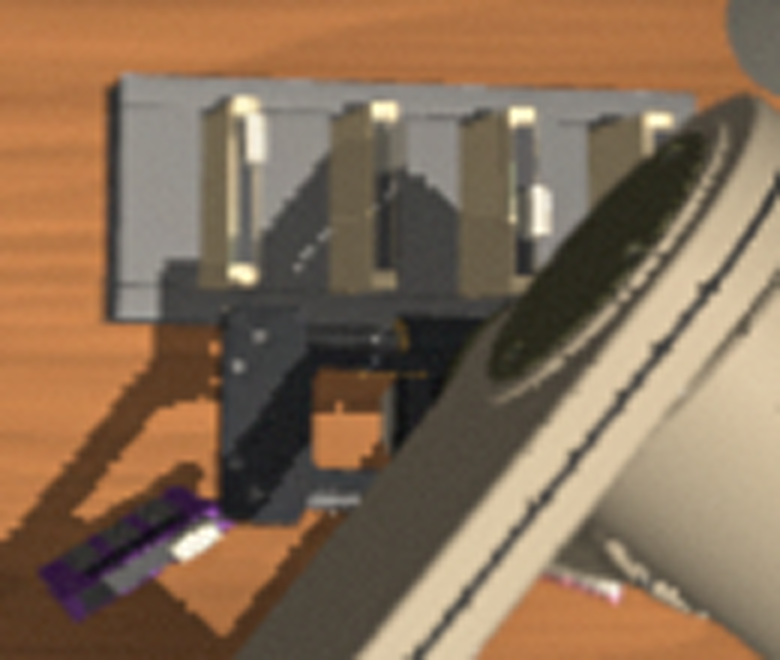

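View pics/w4.png

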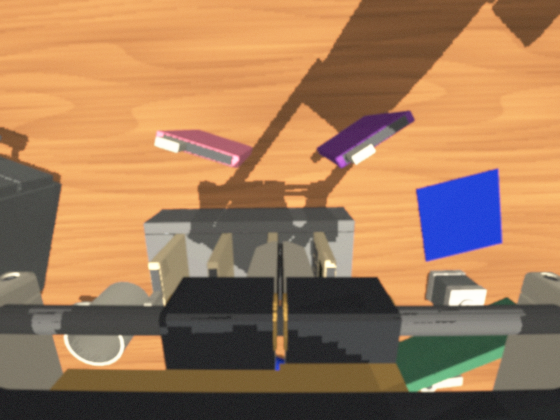

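Request:
carry_out(motion=[0.045,0,0.018,0,0,-0.8,-1,0.045,0,0.018,0,0,0,-1,0.045,0.01,0.018,0,0,0,-1,0.028,0.03,0.002,0,0,0,-1,0,0.04,0,0,0,0,-1])

```text
t: 13.15
tool_pos: [0.5549, -0.198, 0.1889]
orientation: [-1.572, 0.018, -0.042]
force: [-0.5, 0.2, -1.8]
opening: 0.0002
```

```bash
python3 st.py
```

```text
13.15 [ 0.5549 -0.198   0.1889] F [-0.5  0.2 -1.8] T [-0.02  0.04  0.06] yawz 87.82 ytool [ 0.0157 -0.0019 -0.9999] xz,zz [ 0.0158 -0.0013] op 0.0002 q [-0.43  0.11  1.6   0.    1.42 -1.97]
```

Request:
carry_out(motion=[-0.02,0.012,0.004,0,0,0.9,-1,-0.012,0,0,0,0,0,-1,-0.008,0,0,0,0,0,-1,-0.006,0,0,0,0,0,-1,-0.006,0,0,0,0,0,-1])

```text
t: 13.65
tool_pos: [0.5018, -0.1931, 0.1657]
orientation: [-1.567, 0.038, -0.02]
force: [1.1, -0.3, -0.5]
opening: 0.0004
```

Request:
carry_out(motion=[-0.005,0,0,0,0,0,-1,-0.005,0,0,0,0,0,-1,-0.004,0,0,0,0,0,-1,-0.003,0,0,0,0,0,-1,-0.003,0,0,0,0,0,-1])

```text
t: 14.15
tool_pos: [0.4801, -0.1932, 0.1669]
orientation: [-1.568, 0.038, -0.022]
force: [0.2, 0.4, 0.9]
opening: 0.0005
```

```bash
python3 st.py
```

```text
14.15 [ 0.4801 -0.1932  0.1669] F [0.2 0.4 0.9] T [ 0.07 -0.09  0.  ] yawz 87.8 ytool [-0.0103  0.0027 -0.9999] xz,zz [-0.0104  0.0023] op 0.0005 q [-0.48 -0.04  1.79 -0.    1.4  -2.01]
```

Request:
carry_out(motion=[-0.003,-0.003,0,0,0,0,-1,-0.003,0,0,0,0,0,-1,-0.003,0,0,0,0,0,-1,-0.003,0,0,0,0,0,-1,-0.002,0,0,0,0,0,-1])

```text
t: 14.65
tool_pos: [0.4667, -0.1929, 0.1717]
orientation: [-1.569, 0.035, -0.025]
force: [4.9, 1.3, 0.5]
opening: 0.0008
```

Request:
carry_out(motion=[-0.003,0,0,0,0,0,-1,-0.003,0,0,0,0,0,-1,-0.003,0,0,0,0,0,-1,-0.003,0,0,0,0,0,-1,-0.002,0,0,0,0,0,-1])

```text
t: 15.15
tool_pos: [0.4645, -0.192, 0.1725]
orientation: [-1.571, 0.01, -0.048]
force: [14.3, -0.9, -8.4]
opening: 0.0004
```

Request:
carry_out(motion=[0.02,0,0,0,0,0,-1,0.05,-0.01,0,0,0,0,-1,0.005,0,-0.03,0,0,0,-1,0,0.005,-0.027,0,0,-0.4,-1,-0.01,0,0,0,0,0,-1])

```text
t: 15.65
tool_pos: [0.5271, -0.2507, 0.175]
orientation: [-1.568, 0.008, -0.044]
force: [-0.2, 0.3, 0.2]
opening: 0.0008
```

```bash
python3 st.py
```

```text
15.65 [ 0.5271 -0.2507  0.175 ] F [-0.2  0.3  0.2] T [0.04 0.02 0.  ] yawz 88.1 ytool [ 0.0235  0.0021 -0.9997] xz,zz [0.0234 0.0029] op 0.0008 q [-0.54  0.1   1.63  0.01  1.39 -2.08]
```

Request:
carry_out(motion=[-0.012,0,0,0,0,1.3,-1,-0.008,0,0,0,0,0,-1,-0.005,0,0,0,0,0,-1,-0.005,0,0,0,0,0,-1,-0.005,0,0,0,0,0,-1])

```text
t: 16.15
tool_pos: [0.4871, -0.2469, 0.1742]
orientation: [-1.566, 0.029, -0.023]
force: [1.0, -0.6, -0.6]
opening: 0.0002
```

Request:
carry_out(motion=[-0.004,0,0,0,0,0,-1,-0.004,0,0,0,0,0,-1,-0.004,0,0,0,0,0,-1,-0.003,0,0,0,0,0,-1,-0.003,0,0,0,0,0,-1])

```text
t: 16.65
tool_pos: [0.4682, -0.2459, 0.1754]
orientation: [-1.567, 0.027, -0.025]
force: [3.8, -0.1, 2.4]
opening: 0.0005
```

Request:
carry_out(motion=[-0.003,0,0,0,0,0,-1,-0.003,0,0,0,0,0,-1,-0.003,0,0,0,0,0,-1,-0.003,0,0,0,0,0,-1,-0.002,0,0,0,0,0,-1])

```text
t: 17.15
tool_pos: [0.463, -0.2455, 0.177]
orientation: [-1.569, 0.007, -0.041]
force: [13.9, 0.3, -6.5]
opening: 0.0005
```

Request:
carry_out(motion=[0.015,0,0,0,0,0,-1,0.02,0,-0.01,0,0,0,-1,0,0,-0.03,0,0,0.6,-1,0,0.003,-0.022,0,0,0.6,-1,-0.006,0,0,0,0,0,-1])

```text
t: 17.65
tool_pos: [0.4896, -0.3088, 0.1728]
orientation: [-1.567, 0.025, -0.019]
force: [-0.7, -0.7, 0.0]
opening: 0.0003
```

```bash
python3 st.py
```

```text
17.65 [ 0.4896 -0.3088  0.1728] F [-0.7 -0.7  0. ] T [ 0.   -0.    0.01] yawz 88.38 ytool [-0.004   0.0039 -1.    ] xz,zz [-0.0041  0.0038] op 0.0003 q [-0.65  0.12  1.62  0.    1.41 -2.19]
```

Request:
carry_out(motion=[-0.008,0,0,0,0,0,-1,-0.004,0,0,0,0,0,-1,-0.004,0,0,0,0,0,-1,-0.004,0,0,0,0,0,-1,-0.003,0,0,0,0,0,-1])

```text
t: 18.15
tool_pos: [0.4644, -0.3061, 0.1732]
orientation: [-1.566, 0.024, -0.02]
force: [2.6, 0.2, 1.4]
opening: 0.0005
```

Request:
carry_out(motion=[-0.003,0,0,0,0,0,-1,-0.003,0,0,0,0,0,-1,-0.003,0,0,0,0,0,-1,-0.003,0,0,0,0,0,-1,-0.002,0,0,0,0,0,-1])

```text
t: 18.65
tool_pos: [0.4618, -0.3048, 0.1741]
orientation: [-1.571, -0.001, -0.039]
force: [12.1, -2.8, -8.2]
opening: 0.0003
```

Request:
carry_out(motion=[0.02,0,0,0,0,0,-1,0.02,0,-0.01,0,0,0,-1,0,0,-0.03,0,0,0.5,-1,0,0,-0.022,0,0,0,-1,-0.003,0,0,0,0,0,-1])

```text
t: 19.15
tool_pos: [0.4977, -0.3671, 0.1744]
orientation: [-1.57, 0.005, -0.027]
force: [0.8, 0.4, -0.8]
opening: 0.0001
```

```bash
python3 st.py
```

```text
19.15 [ 0.4977 -0.3671  0.1744] F [ 0.8  0.4 -0.8] T [-0.02 -0.01  0.01] yawz 88.84 ytool [ 1.420e-02  8.000e-04 -9.999e-01] xz,zz [0.0141 0.0011] op 0.0001 q [-0.72  0.21  1.52  0.01  1.41 -2.28]
```

Closed 3 (stop at 0.462). Now plate 4.

Request:
carry_out(motion=[-0.01,0,0,0,0,0.8,-1,-0.005,0,0,0,0,0,-1,-0.004,0,0,0,0,0,-1,-0.004,0,0,0,0,0,-1,-0.004,0,0,0,0,0,-1])

```text
t: 19.65
tool_pos: [0.4676, -0.3636, 0.1739]
orientation: [-1.568, 0.017, -0.013]
force: [4.0, -0.1, 1.0]
opening: 0.0005
```

Request:
carry_out(motion=[-0.004,0,0,0,0,0,-1,-0.003,0,0,0,0,0,-1,-0.003,0,0,0,0,0,-1,-0.003,0,0,0,0,0,-1,-0.003,0,0,0,0,0,-1])

```text
t: 20.15
tool_pos: [0.46, -0.3628, 0.1758]
orientation: [-1.572, -0.003, -0.028]
force: [19.0, -3.3, -8.6]
opening: 0.0006
```

Request:
carry_out(motion=[0.02,-0.02,0,0,0,0,-1,0.02,-0.03,0.04,0,0,0.8,-1,0.02,-0.02,0.05,0,0,0,0,0.01,0,0.05,0,0,0,1,0.01,0,0.05,0,0,0,1])

```text
t: 20.65
tool_pos: [0.5378, -0.1816, 0.2434]
orientation: [-1.57, 0.021, -0.02]
force: [1.2, 0.1, -0.1]
opening: 0.0198
```

Request:
carry_out(motion=[0.005,0,0.05,0,0,0,1,0.005,0,0.05,0,0,0,1,0,0,0.05,0,0,0,1,0,0,0.03,0,0,0,1,0,0,0,0,0,0,1])

```text
t: 21.15
tool_pos: [0.55, 0.0047, 0.2431]
orientation: [-1.57, 0.019, -0.014]
force: [-0.6, -0.7, 0.1]
opening: 0.0599
```

```bash
python3 st.py; python3 - <<'E'
from h import *
im=imaging.read_camera("scene"); cv2.imwrite("pics/s5.png",im)
im=imaging.read_camera("wrist"); cv2.imwrite("pics/w5.png",im)
E
python3 st.py
```

```text
21.15 [0.55   0.0047 0.2431] F [-0.6 -0.7  0.1] T [-0.01  0.03 -0.04] yawz 88.79 ytool [-0.003   0.0011 -1.    ] xz,zz [-0.003   0.0011] op 0.0599 q [-0.09 -0.    1.62  0.    1.53 -1.63]
21.25 [0.5502 0.0016 0.2431] F [ 0.4  0.4 -0.2] T [-0.01 -0.01  0.02] yawz 88.66 ytool [-3.e-03 -3.e-04 -1.e+00] xz,zz [-0.003  -0.0003] op 0.0678 q [-0.09 -0.    1.62 -0.    1.53 -1.64]
```

View pics/s5.png

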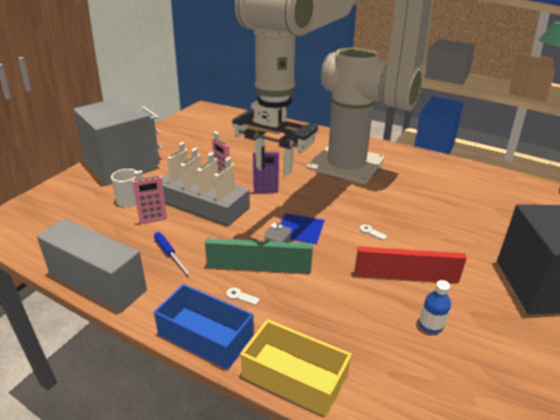

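View pics/w5.png

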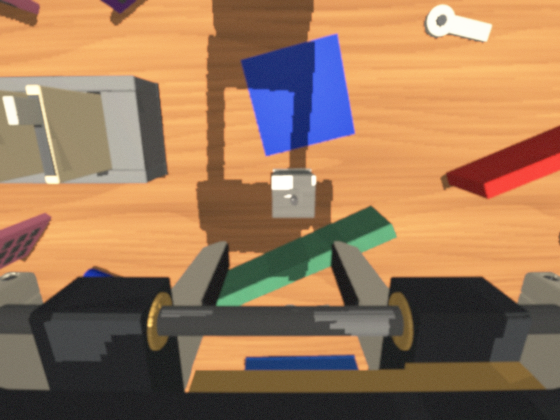

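```bash
python3 - <<'E'
from h import *
s=robot.read_state()
cm=imaging.camera_model("wrist"); im=cv2.imread("pics/w5.png")
print(cm["position"],R.from_rotvec(cm["orientation"]).as_matrix().round(3).tolist(), s["tool_pos"])
print(toplane(cm,[(293,197)],.06))
crop(im,230,140,420,310,4,"pics/w5c.png")
for d in models.outline_of("wrist","motor"): print(d["confidence"],d["pixel"])
E
```

```text
[0.47069468 0.00392549 0.39027346] [[0.023, 0.959, 0.282], [1.0, -0.022, -0.006], [0.0, 0.282, -0.959]] [0.55017118 0.00158991 0.24306024]
[[0.55374095 0.01768828 0.06      ]]
0.85 [290.0, 193.4]
```

View pics/w5c.png

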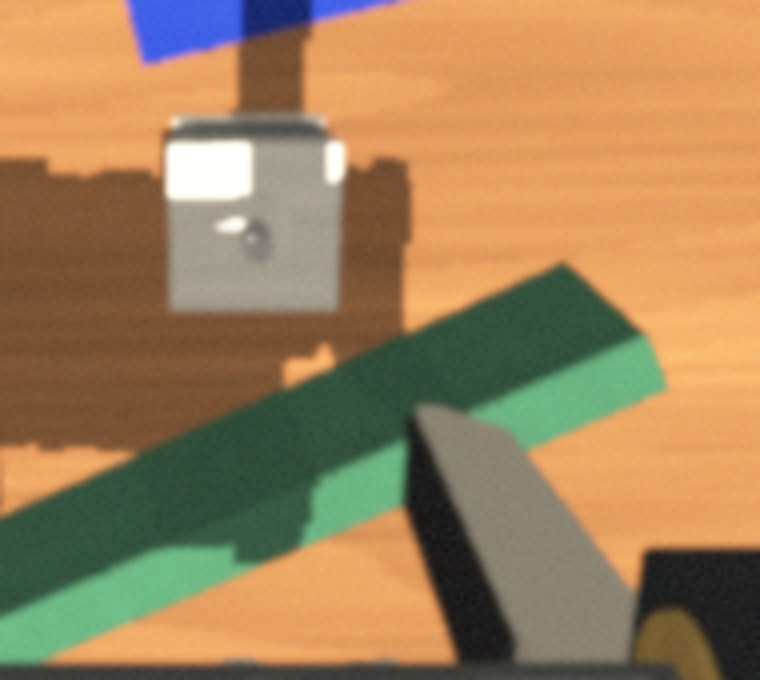

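```bash
python3 - <<'E'
from h import *
cm=imaging.camera_model("wrist")
P=toplane(cm,[(np.array(p)+.5)/4-.5+[230,140] for p in [(0,517),(565,263),(642,335)]],.08); print(P.round(4))
v=P[1]-P[0]; n=np.array([-v[1],v[0]]); n/=np.linalg.norm(n); n*=np.sign(n[0]); print(np.degrees(np.arctan2(n[1],n[0])), (P[:,:2]@n).round(4))
# top-cam estimate
n2=np.array([np.cos(np.radians(24.7)),np.sin(np.radians(24.7))]); 
for q in [(.6916,-.1023),(.5842,.1304),(.5995,.1388),(.7067,-.0955)]: print("top",np.dot(n2,q).round(4),np.dot(n,q).round(4))
E
```

```text
[[ 0.6353 -0.0606  0.08  ]
 [ 0.5606  0.1026  0.08  ]
 [ 0.5825  0.1259  0.08  ]]
24.576561565323104 [0.5525 0.5525 0.5821]
top 0.5856 0.5864
top 0.5852 0.5855
top 0.6027 0.6029
top 0.6021 0.603
```

```bash
python3 - <<'E'
from h import *
cm=imaging.camera_model("wrist")
n=np.array([np.cos(np.radians(24.6)),np.sin(np.radians(24.6))]); t=np.array([-n[1],n[0]])
for p,z in [((0,517),0),((565,263),0),((642,335),.08),((0,612),.08),((150,548),.08),((665,385),.08)]:
    P=toplane(cm,[(np.array(p)+.5)/4-.5+[230,140]],z)[0]; print(P.round(4),np.dot(n,P[:2]).round(4),np.dot(t,P[:2]).round(4))
for q in [(.6916,-.1023),(.5842,.1304),(.5995,.1388),(.7067,-.0955)]: print("top",np.dot(n,q).round(4),np.dot(t,q).round(4))
E
```

```text
[ 0.6777 -0.077   0.    ] 0.5841 -0.3521
[0.5838 0.1282 0.    ] 0.5842 -0.1264
[0.5825 0.1259 0.08  ] 0.582 -0.128
[ 0.6675 -0.063   0.08  ] 0.5807 -0.3352
[ 0.6466 -0.0163  0.08  ] 0.5812 -0.284
[0.5979 0.1339 0.08  ] 0.5994 -0.1272
top 0.5862 -0.3809
top 0.5855 -0.1246
top 0.6029 -0.1234
top 0.6028 -0.381
```

Request:
carry_out(motion=[0.003,0,0.0165,0,0,0,1,0,0.04,0,0,0,0,1,0,0.05,0,0,0,0,1,0,0.05,0,0,0,0,1,0,0.03,0,0,0,0,1])

```text
t: 21.8
tool_pos: [0.5606, 0.0122, 0.0759]
orientation: [-1.573, 0.018, -0.038]
force: [0.4, 0.2, -0.1]
opening: 0.0928
```

```bash
python3 st.py
```

```text
21.8 [0.5606 0.0122 0.0759] F [ 0.4  0.2 -0.1] T [0.05 0.07 0.02] yawz 87.99 ytool [ 0.0128 -0.0023 -0.9999] xz,zz [ 0.0128 -0.0018] op 0.0928 q [-0.07  0.15  1.77 -0.    1.21 -1.6 ]
```

Request:
carry_out(motion=[-0.006,0.01,0.006,0,-1,0.7,1,0,0.02,0,0,0,0,1,0,0.006,0,0,0,0,1,0,0,0,0,0,0,-1,0,0,0,0,0,0,-1])

```text
t: 22.3
tool_pos: [0.5521, 0.0173, 0.0365]
orientation: [-1.572, 0.023, -0.009]
force: [-0.2, 0.7, -0.5]
opening: 0.0817
```

Request:
carry_out(motion=[0,0,0,0,0,0,-1,0,0,0,0,0,0,-1,0,0,0,0,0,0,-1,0,0,0,0,0,0,-1,0,0,0,0,0,0,-1])

```text
t: 22.8
tool_pos: [0.5555, 0.0172, 0.0414]
orientation: [-1.572, 0.017, -0.015]
force: [0.1, -0.5, -3.5]
opening: 0.0498
```

```bash
python3 st.py
```

```text
22.8 [0.5555 0.0172 0.0414] F [ 0.1 -0.5 -3.5] T [0.02 0.04 0.03] yawz 88.84 ytool [-0.0012 -0.0015 -1.    ] xz,zz [-0.0012 -0.0015] op 0.0498 q [-0.06  0.2   1.79 -0.    1.16 -1.61]
```

Request:
carry_out(motion=[0,-0.03,0,0,0,0,-1,-0.04,0,0.006,0,0,0,-1,-0.04,0,0.006,0,0,0,-1,-0.03,0,0.004,0,0,0,-1,0,0,0,0,0,0,-1])

```text
t: 23.3
tool_pos: [0.4403, 0.0358, 0.0696]
orientation: [-1.572, 0.022, -0.011]
force: [0.7, -0.3, -4.2]
opening: 0.0498
```

```bash
python3 - <<'E'
from h import *
cm=imaging.camera_model("wrist");im=imaging.read_camera("wrist"); cv2.imwrite("pics/w6.png",im)
E
python3 st.py
```

```text
23.35 [0.4425 0.0355 0.0705] F [ 1.2  0.2 -2.5] T [ 0.02 -0.04 -0.  ] yawz 88.8 ytool [-0.0039 -0.0017 -1.    ] xz,zz [-0.0039 -0.0018] op 0.05 q [-0.03 -0.14  2.08 -0.    1.21 -1.58]
```

View pics/w6.png

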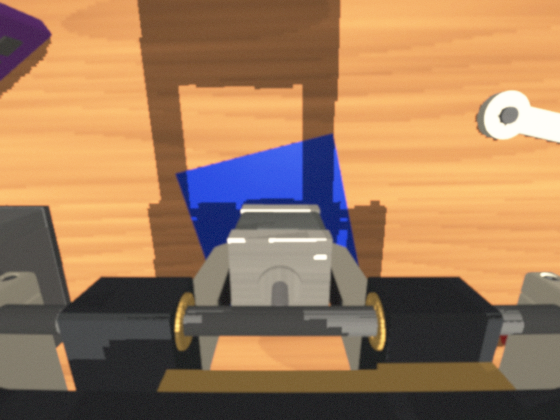

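Request:
carry_out(motion=[-0.002,0.015,-0.003,0,0,0,-1,0,0.006,0,0,0,0,-1,0,0.003,0,0,0,0,-1,0,0.002,0,0,0,0,-1,0,0.001,0,0,0,0,-1])

```text
t: 23.85
tool_pos: [0.4438, 0.0321, 0.0443]
orientation: [-1.573, 0.017, -0.016]
force: [-9.0, 1.5, 13.2]
opening: 0.0498
```

Request:
carry_out(motion=[0,0.0015,0,0,0,0,-1,0,0.0015,0,0,0,0,-1,0,0.0015,0,0,0,0,-1,0,0.001,0,0,0,0,-1,0,0.001,0,0,0,0,-1])

```text
t: 24.35
tool_pos: [0.4445, 0.0322, 0.0443]
orientation: [-1.573, 0.02, -0.012]
force: [-7.5, -0.6, 8.8]
opening: 0.0496
```

Request:
carry_out(motion=[0,-0.004,0,0,0,0,-1,-0.004,0,0,0,0,0,-1,-0.001,0.001,0,0,0,0,-1,0,0.002,0,0,0,0,-1,0,0.001,0,0,0,0,-1])

```text
t: 24.85
tool_pos: [0.4406, 0.0323, 0.0453]
orientation: [-1.573, 0.018, -0.014]
force: [0.3, 0.6, -4.2]
opening: 0.05
```

Request:
carry_out(motion=[0,0.001,0,0,0,0,-1,0,0.001,0,0,0,0,-1,0,0,0,0,0,0,0.5,0,0,0,0,0,0,1,0,0,0,0,0,0,1])

```text
t: 25.35
tool_pos: [0.4422, 0.0322, 0.0454]
orientation: [-1.573, 0.017, -0.015]
force: [0.2, -0.2, -0.8]
opening: 0.0693
```

Request:
carry_out(motion=[0,0,0,0,0,0,1,0,-0.01,0,0,0,0,1,0,-0.03,0,0,0,0,1,0,-0.05,0,0,0,0,1,0,-0.05,-0.05,0,0,0,1])

```text
t: 25.85
tool_pos: [0.4376, -0.0011, 0.171]
orientation: [-1.572, 0.024, -0.003]
force: [1.0, -1.2, -0.2]
opening: 0.0927
```

```bash
python3 - <<'E'
from h import *
cm=imaging.camera_model("wrist");im=imaging.read_camera("wrist"); cv2.imwrite("pics/w7.png",im)
im=imaging.read_camera("scene"); crop(im,200,150,360,280,5,"pics/s7.png")
E
python3 st.py
```

```text
25.95 [ 0.4408 -0.0059  0.1746] F [0.8 0.2 0.3] T [ 0.03 -0.05 -0.08] yawz 88.74 ytool [-0.0047 -0.0047 -1.    ] xz,zz [-0.0046 -0.0048] op 0.0931 q [-0.13 -0.27  1.99 -0.01  1.43 -1.67]
```

View pics/w7.png

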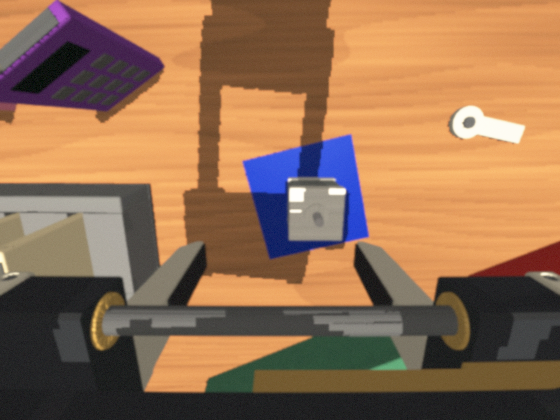

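View pics/s7.png

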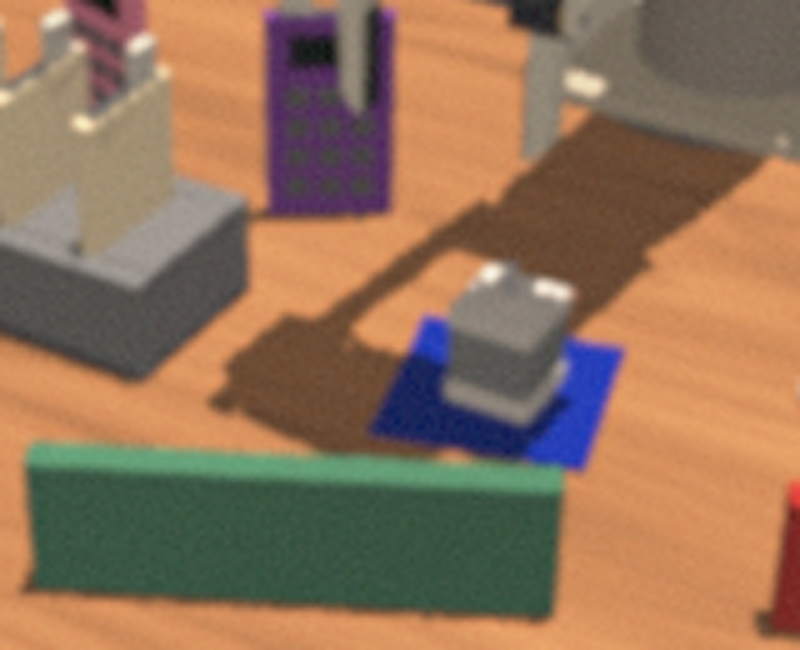

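Request:
carry_out(motion=[0.01,-0.04,-0.03,0,0,0,-0.2,0.01,-0.02,-0.05,0,0,0,-0.2,0.01,0,-0.05,0,0,0,-0.2,0.005,0,-0.04,0,0,0,-0.2,0,0,-0.01,0,0,0,-0.2])

```text
t: 26.45
tool_pos: [0.4703, -0.1838, 0.2309]
orientation: [-1.576, 0.017, -0.014]
force: [-0.0, -0.2, 0.9]
opening: 0.0577
```

```bash
python3 - <<'E'
from h import *
im=imaging.read_camera("wrist"); cv2.imwrite("pics/w8.png",im)
cm=imaging.camera_model("wrist")
E
python3 st.py
```

```text
26.5 [ 0.47   -0.1835  0.2306] F [-1.  -1.  -0.1] T [-0.01  0.06 -0.03] yawz 88.87 ytool [-0.0025 -0.0052 -1.    ] xz,zz [-0.0024 -0.0052] op 0.0534 q [-0.47 -0.13  1.76 -0.01  1.51 -2.02]
```

View pics/w8.png

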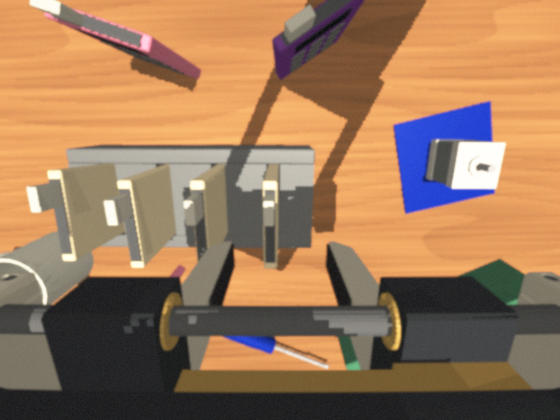

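```bash
python3 - <<'E'
from h import *
cm=imaging.camera_model("wrist")
for p in [(271,182),(270,265)]: print(toplane(cm,[p],.146).round(4))
print(toplane(cm,[(205,179),(203,258),(136,181),(138,263),(66,173),(70,256)],.146).round(4))
E
```

```text
[[ 0.4359 -0.1898  0.146 ]]
[[ 0.5105 -0.1928  0.146 ]]
[[ 0.4324 -0.2434  0.146 ]
 [ 0.5027 -0.2516  0.146 ]
 [ 0.433  -0.3002  0.146 ]
 [ 0.5068 -0.3103  0.146 ]
 [ 0.4252 -0.3571  0.146 ]
 [ 0.4992 -0.3706  0.146 ]]
```

Request:
carry_out(motion=[0.003,0.02,-0.007,0,0,0,-0.14,0,0.03,0,0,0,0,-0.14,0,0.03,0,0,0,0,-0.14,0,0.014,0,0,0,0,-0.14,0,0.004,0,0,0,0,-0.14], squeeze=40)

```text
t: 27.0
tool_pos: [0.4728, -0.1864, 0.13]
orientation: [-1.573, 0.018, -0.015]
force: [-0.3, -0.4, 0.8]
opening: 0.0397
```

```bash
python3 st.py
```

```text
27.0 [ 0.4728 -0.1864  0.13  ] F [-0.3 -0.4  0.8] T [-0.01  0.02 -0.01] yawz 88.82 ytool [-0.0019 -0.0025 -1.    ] xz,zz [-0.0018 -0.0025] op 0.0397 q [-0.47 -0.04  1.86 -0.    1.32 -2.02]
```

Request:
carry_out(motion=[0,0,-0.004,0,0,0,-0.14,0,0,0,0,0,0,-1,0,0,0,0,0,0,-1,0,0,0,0,0,0,-1,0,0,0,0,0,0,-1])

```text
t: 27.5
tool_pos: [0.4748, -0.1902, 0.1341]
orientation: [-1.575, 0.013, -0.017]
force: [-0.2, 0.1, 0.4]
opening: 0.0125
```

```bash
python3 st.py
```

```text
27.5 [ 0.4748 -0.1902  0.1341] F [-0.2  0.1  0.4] T [-0.    0.01 -0.  ] yawz 88.9 ytool [ 0.0024 -0.0045 -1.    ] xz,zz [ 0.0025 -0.0044] op 0.0125 q [-0.48 -0.04  1.86 -0.    1.32 -2.03]
```

Request:
carry_out(motion=[0,0,0,0,0,0,-1,0,-0.02,0,0,0,0,-1,0,-0.03,0,0,0,0,-1,0,-0.04,0,0,0,0,-1,0,-0.03,0,0,0,0,-1])

```text
t: 28.0
tool_pos: [0.4699, -0.1894, 0.2481]
orientation: [-1.572, 0.025, -0.007]
force: [0.4, -0.1, -4.2]
opening: 0.0117
```

```bash
python3 st.py;  python3 - <<'E'
from h import *
im=imaging.read_camera("scene"); crop(im,150,80,290,220,5,"pics/s9.png")
E
```

```text
28.0 [ 0.4699 -0.1894  0.2481] F [ 0.4 -0.1 -4.2] T [-0.01 -0.14  0.01] yawz 88.81 ytool [-1.150e-02 -9.000e-04 -9.999e-01] xz,zz [-0.0115 -0.0011] op 0.0117 q [-0.48 -0.12  1.72 -0.01  1.55 -2.03]
```

View pics/s9.png

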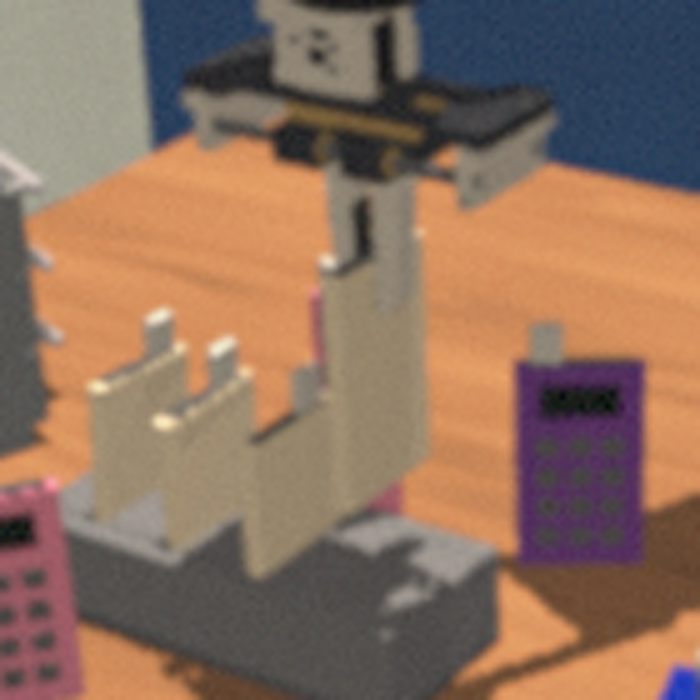

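Request:
carry_out(motion=[0.03,-0.02,0.03,0,0,-0.6,-1,0.04,0,0.035,0,0,0,-1,0.045,0,0.035,0,0,0,-1,0.035,0,0.025,0,0,0,-1,0,0,0,0,8,0,-1])

```text
t: 28.55
tool_pos: [0.6214, -0.07, 0.2674]
orientation: [-1.57, 0.129, -0.133]
force: [-0.4, -0.0, -5.5]
opening: 0.0119
```

Request:
carry_out(motion=[0,0,0,0,8,0,-1,0,0,0,0,8,0,-1,0,0,0,0,8,0,-1,0,0,0,0,8,0,-1,0,0,0,0,8,0,-1])

```text
t: 29.05
tool_pos: [0.6196, -0.0664, 0.254]
orientation: [-1.462, 0.706, -0.685]
force: [-0.6, -0.3, -5.2]
opening: 0.0118
```

```bash
cat > nt.py <<'E'
import sys
from h import *
# args: yaw of rail normal
a=np.radians(float(sys.argv[1])); n=np.array([np.cos(a),np.sin(a),0]); t=np.array([-n[1],n[0],0])
s=robot.read_state(); M=R.from_rotvec(s["orientation"]).as_matrix(); p=s["tool_pos"]
print("t",round(s["t"],2),"n,t,z",(p@n).round(4),(p@t).round(4),p[2].round(4),"F n,t,z",(s["force"]@n).round(1),(s["force"]@t).round(1),s["force"][2].round(1),"op",round(s["opening"],4))
u=-M[:,1]; print("tilt n",np.degrees(np.arctan2(u@n,u[2])).round(2),"tilt t",np.degrees(np.arctan2(u@t,u[2])).round(2),"yawz",np.degrees(np.arctan2(M[1,2],M[0,2])).round(2),"q",s["q"].round(2))
E
python3 nt.py 24.6
```

```text
Traceback (most recent call last):
  File "nt.py", line 2, in <module>
    from h import *
  File "h.py", line 2, in <module>
    from scipy.spatial.transform import Rotation as R
  File "scipy/spatial/_ckdtree.pyx", line 11, in init scipy.spatial._ckdtree
  File "nt.py", line 5, in <module>
    s=robot.read_state(); M=R.from_rotvec(s["orientation"]).as_matrix(); p=s["tool_pos"]
      ^^^^^
NameError: name 'robot' is not defined
```

My script's name clashed with a Python module ("nt"), so I'll rename it.

```bash
mv nt.py railst.py; rm -rf __pycache__; python3 railst.py 24.6
```

```text
t 29.05 n,t,z 0.5357 -0.3183 0.254 F n,t,z -0.7 0.0 -5.2 op 0.0118
tilt n 0.7 tilt t -0.39 yawz 39.02 q [-0.19  0.2   1.38 -0.    1.57 -0.87]
```

Request:
carry_out(motion=[0,0,0,0,7,0,-1,0,0,0,0,5,0,-1,0,0,0,-6,0,0,-1,0,0,0,-6,0,0,-1,0,0,0,-3,0,0,-1])

```text
t: 29.55
tool_pos: [0.6144, -0.0666, 0.2433]
orientation: [-1.634, 1.033, -0.75]
force: [0.3, -0.5, -5.0]
opening: 0.0118
```

```bash
python3 railst.py 24.6
```

```text
t 29.55 n,t,z 0.5309 -0.3163 0.2433 F n,t,z 0.1 -0.6 -5.0 op 0.0118
tilt n 16.75 tilt t -0.42 yawz 26.25 q [-0.11  0.43  1.15 -0.15  1.82 -0.58]
```

Request:
carry_out(motion=[0.002,0.03,0.025,0,1.5,0,-1,0,0.03,0.025,0,0,0,-1,0,0.02,0.02,0,0,0,-1,0,0.01,0,0,0,0,-1,0,0,0,0,0,0,-1])

```text
t: 30.05
tool_pos: [0.6526, -0.0478, 0.1242]
orientation: [-1.632, 1.056, -0.766]
force: [2.1, -0.9, 3.8]
opening: 0.0116
```

```bash
python3 railst.py 24.6; python3 - <<'E'
from h import *
im=imaging.read_camera("scene"); crop(im,190,130,340,280,5,"pics/s10.png")
E
```

```text
t 30.05 n,t,z 0.5735 -0.3151 0.1242 F n,t,z 1.6 -1.7 3.8 op 0.0116
tilt n 17.11 tilt t -0.59 yawz 24.84 q [-0.08  0.61  1.12 -0.14  1.67 -0.5 ]
```

View pics/s10.png

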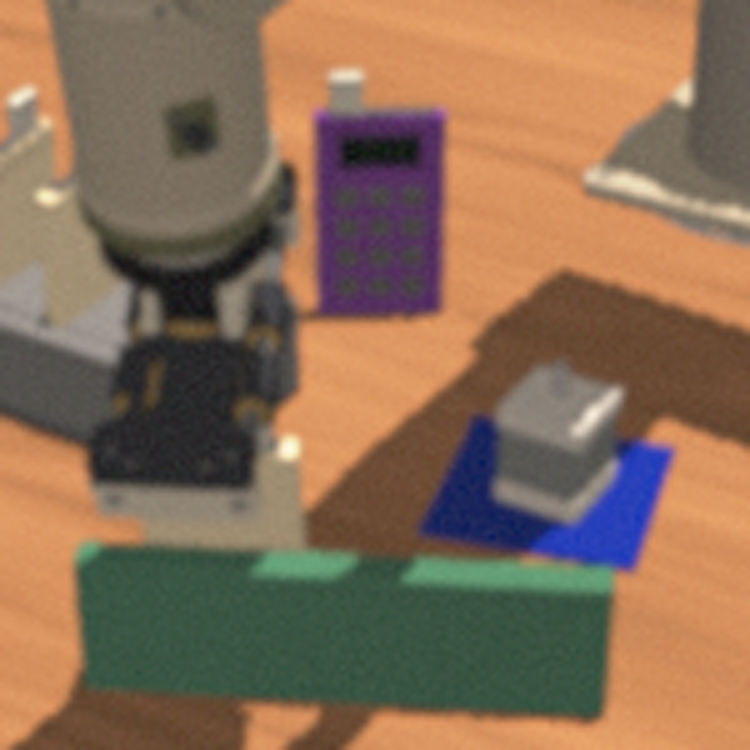

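Request:
carry_out(motion=[0,-0.004,0,0,0,0,-1,0.003,-0.002,0.006,0,0,0,-1,0,-0.002,0.005,0,0,0,-1,0,-0.001,0.003,0,0,0,-1,0,0,0,0,0,0,-1])

```text
t: 30.6
tool_pos: [0.6709, -0.0446, 0.1349]
orientation: [-1.627, 1.052, -0.772]
force: [-0.5, 0.2, -5.0]
opening: 0.012
```

```bash
python3 railst.py 24.6
```

```text
t 30.6 n,t,z 0.5914 -0.3198 0.1349 F n,t,z -0.3 0.4 -5.0 op 0.012
tilt n 16.77 tilt t -0.47 yawz 24.7 q [-0.07  0.65  1.05 -0.13  1.7  -0.5 ]
```

Request:
carry_out(motion=[0,0.004,0.001,0,0,0,-1,0,0.003,0.001,0,0,0,-1,0,0.002,0,0,0,0,-1,0,0.001,0,0,0,0,-1,0,0.001,0,0,0,0,-1])

```text
t: 31.1
tool_pos: [0.6703, -0.045, 0.1244]
orientation: [-1.627, 1.051, -0.774]
force: [2.3, 0.8, 4.5]
opening: 0.0117
```

```bash
python3 railst.py 24.6
```

```text
t 31.1 n,t,z 0.5907 -0.32 0.1244 F n,t,z 2.4 -0.2 4.5 op 0.0117
tilt n 16.67 tilt t -0.4 yawz 24.69 q [-0.07  0.66  1.06 -0.13  1.68 -0.5 ]
```

Request:
carry_out(motion=[0,0,0,0,0,0,-0.5,0,0,0,0,0,0,-0.25,0,0,0,0,0,0,-0.25,0,0,0,0,0,0,-0.25,0,-0.01,0,0,0,0,-0.25])

```text
t: 31.6
tool_pos: [0.6724, -0.0443, 0.1347]
orientation: [-1.627, 1.052, -0.774]
force: [-1.2, 0.3, 0.6]
opening: 0.0347
```

Request:
carry_out(motion=[0,-0.03,0,0,0,0,-0.25,0,-0.05,0,0,0,0,-0.25,0,-0.04,-0.03,6,0,0,-0.25,0,0,-0.04,6,0,0,-0.25,0,0,-0.04,3,0,0,-0.25])

```text
t: 32.1
tool_pos: [0.6155, -0.0721, 0.2609]
orientation: [-1.418, 0.921, -0.855]
force: [-0.4, -0.2, 0.4]
opening: 0.0349
```

```bash
python3 railst.py 24.6; python3 - <<'E'
from h import *
im=imaging.read_camera("scene"); crop(im,190,130,340,280,5,"pics/s11.png")
im=imaging.read_camera("wrist"); cv2.imwrite("pics/w11.png",im)
im=imaging.read_camera("top"); cv2.imwrite("pics/t11.png",im)
E
python3 st.py
```

```text
t 32.1 n,t,z 0.5296 -0.3218 0.2609 F n,t,z -0.5 0.0 0.4 op 0.0349
tilt n 2.85 tilt t -0.89 yawz 24.9 q [-0.19  0.22  1.34 -0.02  1.62 -0.62]
32.25 [ 0.6127 -0.073   0.2617] F [ 0.2 -0.6  0.2] T [-0.06  0.03 -0.  ] yawz 24.72 ytool [-0.0554 -0.0075 -0.9984] xz,zz [-0.0163 -0.0534] op 0.0351 q [-0.19  0.22  1.35 -0.02  1.63 -0.62]
```

View pics/s11.png

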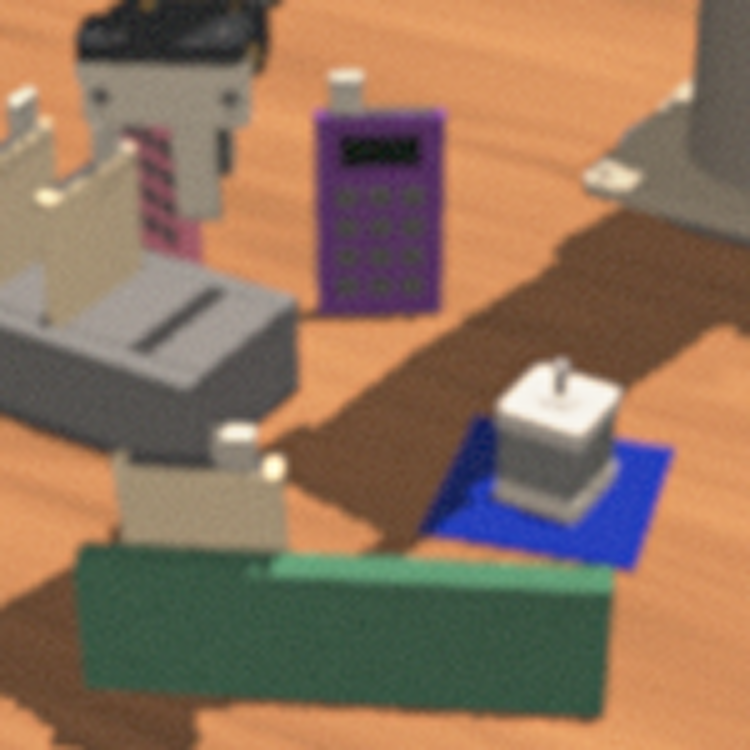

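View pics/w11.png

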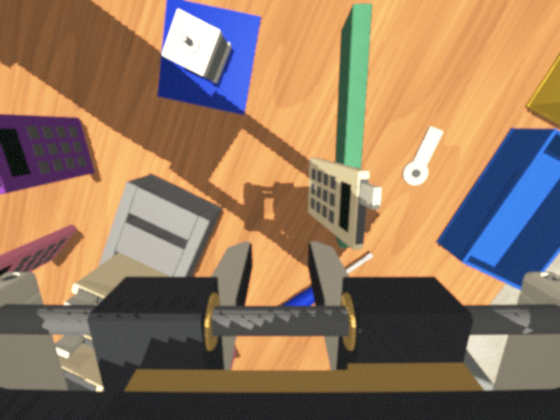

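View pics/t11.png

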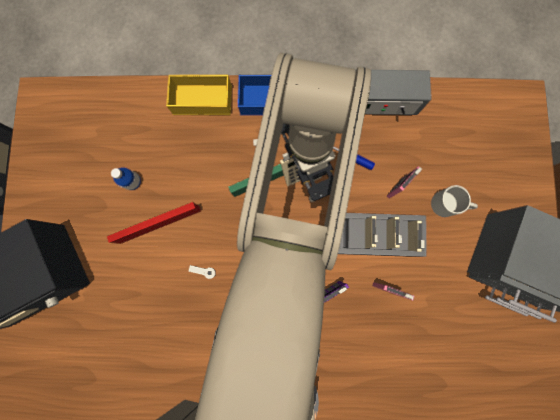

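Request:
carry_out(motion=[0,0,-0.03,3,-8,-0.9,-0.14,0,0,-0.03,0,-8,0,-0.14,0,0,-0.03,0,-8,0,-0.14,0,0,-0.03,0,-8,0,-0.14,0,0,-0.03,0,-8,0,-0.14])

```text
t: 32.75
tool_pos: [0.5053, -0.1684, 0.2621]
orientation: [-1.542, 0.328, -0.317]
force: [0.3, -0.2, 0.3]
opening: 0.04
```

Request:
carry_out(motion=[0,0,-0.02,0,-8,0,-0.14,0,0,-0.02,0,-8,0,-0.14,0,0,-0.02,0,-5.5,0,-0.14,0,0,0,0,0,0,-0.14,0,0,0,0,0,0,-0.14])

```text
t: 33.25
tool_pos: [0.4945, -0.2313, 0.2677]
orientation: [-1.568, 0.016, -0.012]
force: [-0.9, 0.1, 0.1]
opening: 0.0399
```

```bash
python3 st.py
```

```text
33.25 [ 0.4945 -0.2313  0.2677] F [-0.9  0.1  0.1] T [ 0.1  -0.01 -0.01] yawz 88.99 ytool [-0.0027  0.0023 -1.    ] xz,zz [-0.0027  0.0023] op 0.0399 q [-0.53 -0.02  1.59  0.    1.58 -2.09]
```

Request:
carry_out(motion=[-0.022,0.02,-0.018,0,0,0,-0.14,0,0.015,0,0,0,0,-0.14,0,0,0,0,0,0,-0.14,0,0,0,0,0,0,-0.14,0,0,0,0,0,0,-0.14])

```text
t: 33.75
tool_pos: [0.4767, -0.2461, 0.2345]
orientation: [-1.569, 0.015, -0.015]
force: [0.5, -0.5, -0.5]
opening: 0.04
```

```bash
python3 - <<'E'
from h import *
im=imaging.read_camera("wrist"); crop(im,0,100,340,300,2.3,"pics/w12.png")
E
python3 st.py
```

```text
33.8 [ 0.4769 -0.2462  0.2348] F [-0.8 -0.3  0.7] T [0.03 0.01 0.01] yawz 88.89 ytool [ 7.0e-04  1.9e-03 -1.0e+00] xz,zz [0.0006 0.0019] op 0.0401 q [-0.57 -0.04  1.67  0.    1.51 -2.12]
```

View pics/w12.png

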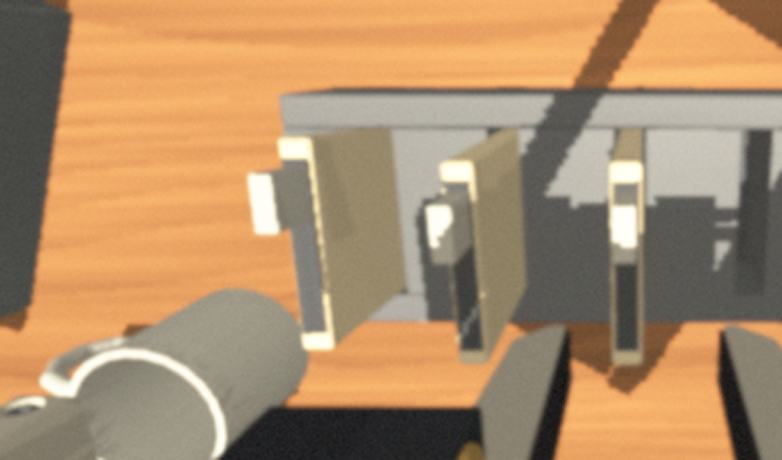

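```bash
python3 - <<'E'
from h import *
cm=imaging.camera_model("wrist")
P=[(626,161),(627,365),(461,160),(475,362),(296,137),(320,348)]
print(toplane(cm,[(np.array(p)+.5)/2.3-.5+[0,100] for p in P],.146).round(4))
E
```

```text
[[ 0.4337 -0.251   0.146 ]
 [ 0.5133 -0.2527  0.146 ]
 [ 0.4321 -0.3096  0.146 ]
 [ 0.5109 -0.3118  0.146 ]
 [ 0.4228 -0.3672  0.146 ]
 [ 0.5039 -0.3715  0.146 ]]
```

Request:
carry_out(motion=[-0.003,0.02,-0.005,0,0,0,-0.14,0,0.035,0,0,0,0,-0.14,0,0.03,0,0,0,0,-0.14,0,0.012,0,0,0,0,-0.14,0,0,0,0,0,0,-0.14])

```text
t: 34.3
tool_pos: [0.4787, -0.2513, 0.1411]
orientation: [-1.574, 0.006, -0.021]
force: [-0.1, -0.1, 0.8]
opening: 0.0401
```

```bash
python3 st.py
```

```text
34.3 [ 0.4787 -0.2513  0.1411] F [-0.1 -0.1  0.8] T [ 0.08  0.02 -0.03] yawz 89.0 ytool [ 0.0092 -0.0032 -1.    ] xz,zz [ 0.0093 -0.003 ] op 0.0401 q [-0.58  0.03  1.78  0.    1.33 -2.13]
```

Request:
carry_out(motion=[-0.004,0.007,0,0,0,0.5,-0.14,0,0.002,0,0,0,0,-1,0,0,0,0,0,0,-1,0,0,0,0,0,0,-1,0,0,0,0,0,0,-1])

```text
t: 34.8
tool_pos: [0.4775, -0.2528, 0.1372]
orientation: [-1.578, 0.009, -0.018]
force: [0.4, -0.3, 0.1]
opening: 0.0126
```

```bash
python3 st.py
```

```text
34.8 [ 0.4775 -0.2528  0.1372] F [ 0.4 -0.3  0.1] T [0.14 0.03 0.02] yawz 89.01 ytool [ 0.006  -0.0071 -1.    ] xz,zz [ 0.0062 -0.007 ] op 0.0126 q [-0.58  0.03  1.78 -0.    1.32 -2.13]
```

Request:
carry_out(motion=[0,0,0,0,0,0,-1,0,-0.03,0,0,0,0,-1,0,-0.05,0,0,0,0,-1,0,-0.05,0,0,0,0,-1,0,-0.03,0.02,0,0,0,-1])

```text
t: 35.3
tool_pos: [0.4727, -0.2309, 0.292]
orientation: [-1.57, 0.022, -0.01]
force: [1.4, 0.5, -3.0]
opening: 0.0117
```

Request:
carry_out(motion=[0.015,0,0.05,0,0,0,-1,0.015,0,0.05,0,0,0,-1,0.015,0,0.05,0,0,0,-1,0.015,0,0.05,0,0,0,-1,0.015,0,0.05,0,0,0,-1])

```text
t: 35.8
tool_pos: [0.5523, 0.0092, 0.2973]
orientation: [-1.576, 0.023, -0.025]
force: [0.7, -1.0, -4.0]
opening: 0.0114
```

Request:
carry_out(motion=[0.015,0,0.02,0,8,0,-1,0,0,0,0,8,0,-1,0,0,0,0,8,0,-1,0,0,0,0,8,0,-1,0,0,0,0,8,0,-1])

```text
t: 36.3
tool_pos: [0.5672, 0.0389, 0.2925]
orientation: [-1.497, 0.585, -0.576]
force: [-0.6, 0.0, -4.6]
opening: 0.0116
```

```bash
python3 railst.py 24.6
```

```text
t 36.3 n,t,z 0.5319 -0.2008 0.2925 F n,t,z -0.6 0.3 -4.6 op 0.0116
tilt n 0.43 tilt t -0.05 yawz 47.52 q [-0.02  0.04  1.49 -0.    1.62 -0.85]
```

Request:
carry_out(motion=[0,0,0,0,8,0,-1,0,0,0,0,8,0,-1,0,0,0,0,5.5,0,-1,0,0.01,0,-6,0,0,-1,0,0.01,0,-6,0,0,-1])

```text
t: 36.8
tool_pos: [0.5638, 0.0376, 0.2718]
orientation: [-1.572, 1.009, -0.805]
force: [-0.9, -0.1, -3.7]
opening: 0.0115
```

Request:
carry_out(motion=[-0.008,0.02,0,-3.5,0,0,-1,0,0.03,0.01,0,0,0,-1,0,0.03,0.01,0,0,0,-1,0,0.02,0.01,0,0,0,-1,0,0,0,0,0,0,-1])

```text
t: 37.3
tool_pos: [0.5606, 0.0469, 0.1575]
orientation: [-1.634, 1.05, -0.772]
force: [-0.5, -0.6, -4.6]
opening: 0.0115
```

```bash
python3 railst.py 24.6
```

```text
t 37.3 n,t,z 0.5293 -0.1907 0.1575 F n,t,z -0.7 -0.3 -4.6 op 0.0115
tilt n 16.97 tilt t -0.18 yawz 24.79 q [ 0.06  0.35  1.4  -0.1   1.66 -0.37]
```

Request:
carry_out(motion=[0.001,0.001,0.025,0,0,0,-1,0,0.001,0.02,0,0,0,-1,0,0.001,0.012,0,0,0,-1,0,0,0.004,0,0,0,-1,0,0,0,0,0,0,-1])

```text
t: 37.8
tool_pos: [0.6145, 0.0703, 0.1391]
orientation: [-1.634, 1.051, -0.772]
force: [0.6, 0.4, -4.1]
opening: 0.012
```

```bash
python3 railst.py 24.6
```

```text
t 37.8 n,t,z 0.588 -0.1919 0.1391 F n,t,z 0.7 0.1 -4.1 op 0.012
tilt n 17.0 tilt t -0.2 yawz 24.76 q [ 0.09  0.52  1.23 -0.1   1.68 -0.34]
```

Request:
carry_out(motion=[0,0.003,0.002,0,0,0,-1,0,0.003,0.002,0,0,0,-1,0,0.002,0.001,0,0,0,-1,0,0.002,0.001,0,0,0,-1,0,0.001,0,0,0,0,-1])

```text
t: 38.3
tool_pos: [0.6166, 0.0707, 0.1285]
orientation: [-1.633, 1.05, -0.774]
force: [-0.0, -0.6, -5.2]
opening: 0.0117
```

```bash
python3 railst.py 24.6
```

```text
t 38.3 n,t,z 0.5901 -0.1924 0.1285 F n,t,z -0.3 -0.5 -5.2 op 0.0117
tilt n 16.88 tilt t -0.16 yawz 24.71 q [ 0.09  0.53  1.23 -0.1   1.66 -0.34]
```

Request:
carry_out(motion=[0,0.001,0.001,0,0,0,-1,0,0.001,0.001,0,0,0,-1,0,0,0,0,0,0,-1,0,0,0,0,0,0,-0.6,0,0,0,0,0,0,-0.25])

```text
t: 38.8
tool_pos: [0.6184, 0.071, 0.1281]
orientation: [-1.632, 1.049, -0.776]
force: [0.4, -0.4, 0.2]
opening: 0.0222
```

Request:
carry_out(motion=[0,0,0,0,0,0,-0.25,0,0,0,0,0,0,-0.25,0,-0.03,0,0,0,0,-0.25,0,-0.05,0,0,0,0,-0.25,0,-0.04,-0.03,6,0,0,-0.25])

```text
t: 39.3
tool_pos: [0.6222, 0.0743, 0.2341]
orientation: [-1.561, 1.012, -0.796]
force: [-0.2, -0.5, -1.2]
opening: 0.0349
```

Request:
carry_out(motion=[0,-0.02,-0.03,6,0,0,-0.25,0,0,-0.04,5,-8,0,-0.25,0,0,-0.03,0,-8,0,-0.25,0,0,-0.03,0,-8,0,-0.25,0,0,-0.03,0,-8,0,-0.14])

```text
t: 39.8
tool_pos: [0.4962, -0.0111, 0.272]
orientation: [-1.524, 0.47, -0.437]
force: [0.9, -0.2, 0.3]
opening: 0.0381
```

```bash
python3 st.py; python3 - <<'E'
from h import *
im=imaging.read_camera("scene"); crop(im,190,130,340,280,5,"pics/s13.png")
im=imaging.read_camera("wrist"); cv2.imwrite("pics/w13.png",im)
E
```

```text
39.8 [ 0.4962 -0.0111  0.272 ] F [ 0.9 -0.2  0.3] T [-0.03  0.02 -0.  ] yawz 56.84 ytool [-0.0204  0.0048 -0.9998] xz,zz [-0.0196 -0.0072] op 0.0381 q [-0.13 -0.14  1.7   0.    1.61 -1.12]
```

View pics/s13.png

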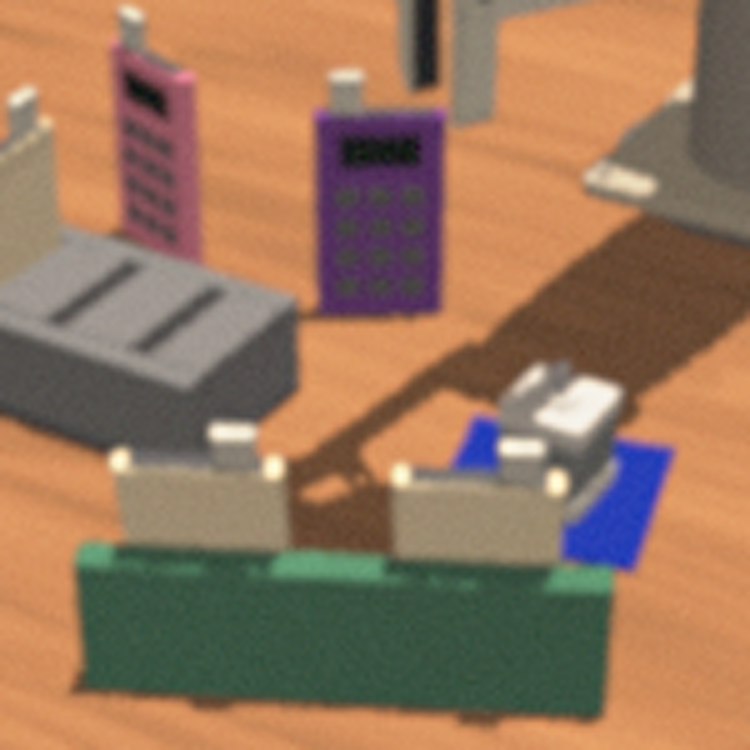

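View pics/w13.png

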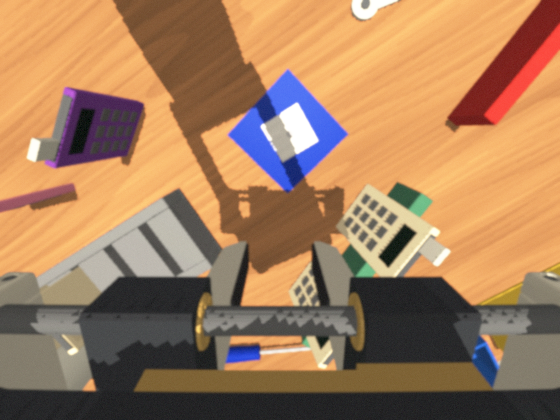

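Request:
carry_out(motion=[0,0,0,0,-8,0,-0.14,0,0,0,0,-8,0,-0.14,0,0,0,0,-8,0,-0.14,0,0,-0.03,0,-5,1,-0.14,0,0,-0.05,0,0,0,-0.14])

```text
t: 40.4
tool_pos: [0.4898, -0.0888, 0.2738]
orientation: [-1.563, 0.073, -0.02]
force: [1.6, -0.3, 0.4]
opening: 0.0401
```

Request:
carry_out(motion=[-0.003,0,-0.05,0,0,0,-0.14,0,0,-0.05,0,0,0,-0.14,0,0,-0.05,0,0,0,-0.14,0,0,-0.04,0,0,0,-0.14,0,0,-0.01,0,0,0,-0.14])

```text
t: 40.9
tool_pos: [0.4755, -0.2959, 0.2731]
orientation: [-1.564, 0.078, -0.031]
force: [0.2, 0.0, -0.6]
opening: 0.0402
```

```bash
python3 st.py
```

```text
40.9 [ 0.4755 -0.2959  0.2731] F [ 0.2  0.  -0.6] T [0.01 0.01 0.01] yawz 86.01 ytool [-0.0302  0.0068 -0.9995] xz,zz [-0.0306  0.0047] op 0.0402 q [-0.64  0.04  1.52 -0.01  1.61 -2.14]
```

Request:
carry_out(motion=[0,0,-0.012,0,-2.6,-1.7,-0.14,0,0.02,0,0,0,0,-0.14,0,0.015,0,0,0,0,-0.14,0,0,0,0,0,0,-0.14,0,0,0,0,0,0,-0.14])

```text
t: 41.4
tool_pos: [0.4769, -0.3078, 0.2367]
orientation: [-1.564, 0.023, -0.025]
force: [0.3, -0.7, 0.8]
opening: 0.0399
```

```bash
python3 - <<'E'
from h import *
im=imaging.read_camera("wrist"); crop(im,0,100,340,300,2.3,"pics/w14.png")
E
python3 st.py
```

```text
41.45 [ 0.4769 -0.3078  0.2366] F [-0.8  0.7 -0.8] T [ 0.09  0.03 -0.04] yawz 88.23 ytool [ 0.0013  0.0069 -1.    ] xz,zz [0.0011 0.0069] op 0.04 q [-0.67  0.05  1.58  0.01  1.52 -2.21]
```

View pics/w14.png

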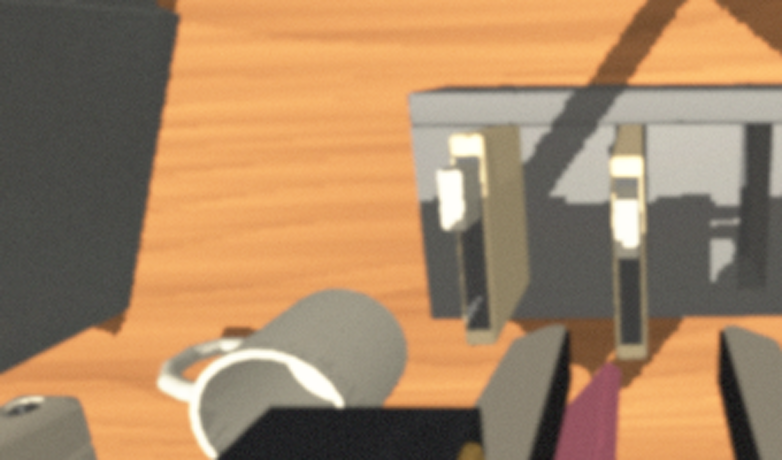

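```bash
python3 - <<'E'
from h import *
cm=imaging.camera_model("wrist")
P=[(627,155),(631,359),(467,133),(481,343)]
print(toplane(cm,[(np.array(p)+.5)/2.3-.5+[0,100] for p in P],.146).round(4))
E
```

```text
[[ 0.4318 -0.3113  0.146 ]
 [ 0.5116 -0.3127  0.146 ]
 [ 0.4222 -0.3675  0.146 ]
 [ 0.5029 -0.3706  0.146 ]]
```

Request:
carry_out(motion=[-0.006,0.025,-0.004,0,0,0,-0.14,-0.002,0.035,0,0,0,0,-0.14,0,0.03,0,0,0,0,-0.14,0,0.01,0,0,0,0,-0.14,0,0.003,0,0,0,0,-0.14])

```text
t: 41.95
tool_pos: [0.4735, -0.3111, 0.1377]
orientation: [-1.57, 0.015, -0.03]
force: [-0.6, 0.1, 0.1]
opening: 0.0403
```

```bash
python3 st.py
```

```text
41.95 [ 0.4735 -0.3111  0.1377] F [-0.6  0.1  0.1] T [-0.01  0.02  0.04] yawz 88.37 ytool [ 9.7e-03  5.0e-04 -1.0e+00] xz,zz [0.0097 0.0007] op 0.0403 q [-0.68  0.1   1.7   0.01  1.33 -2.22]
```

Request:
carry_out(motion=[-0.003,0.005,0,0,0,0.5,-0.14,0,0.003,0,0,0,0,-1,0,0,0,0,0,0,-1,0,0,0,0,0,0,-1,0,0,0,0,0,0,-1])

```text
t: 42.45
tool_pos: [0.4731, -0.3126, 0.1348]
orientation: [-1.574, 0.017, -0.027]
force: [0.4, -0.5, -0.3]
opening: 0.0123
```

```bash
python3 st.py
```

```text
42.45 [ 0.4731 -0.3126  0.1348] F [ 0.4 -0.5 -0.3] T [-0.05  0.02  0.06] yawz 88.4 ytool [ 0.0059 -0.0038 -1.    ] xz,zz [ 0.006  -0.0036] op 0.0123 q [-0.67  0.11  1.7   0.    1.32 -2.22]
```

Request:
carry_out(motion=[0,0,0,0,0,0,-1,0,-0.03,0,0,0,0,-1,0,-0.05,0,0,0,0,-1,0,-0.05,0,0,0,0,-1,0,-0.03,0.02,0,0,0,-1])

```text
t: 42.95
tool_pos: [0.4683, -0.2915, 0.2886]
orientation: [-1.566, 0.031, -0.017]
force: [0.5, -0.5, -4.2]
opening: 0.0118
```

Request:
carry_out(motion=[-0.003,0,0.05,0,0,0,-1,-0.003,0,0.05,0,0,0,-1,-0.003,0,0.05,0,0,0,-1,-0.003,0,0.05,0,0,0,-1,-0.003,0,0.05,0,0,0,-1])

```text
t: 43.45
tool_pos: [0.4616, -0.0425, 0.2936]
orientation: [-1.571, 0.033, -0.03]
force: [2.2, 0.2, -4.8]
opening: 0.0118
```

Request:
carry_out(motion=[-0.003,0,0.05,0,0,0,-1,-0.003,0,0.05,0,0,0,-1,-0.003,0,0.05,0,0,0,-1,-0.003,0,0.05,0,0,0,-1,-0.003,0,0.05,0,0,0,-1])

```text
t: 43.95
tool_pos: [0.4527, 0.2075, 0.291]
orientation: [-1.572, 0.036, -0.028]
force: [0.8, -0.7, -4.9]
opening: 0.0114
```

```bash
python3 st.py; python3 railst.py 22.9
```

```text
43.95 [0.4527 0.2075 0.291 ] F [ 0.8 -0.7 -4.9] T [ 0.06 -0.11 -0.  ] yawz 87.64 ytool [-0.0051 -0.0011 -1.    ] xz,zz [-0.005  -0.0013] op 0.0114 q [ 0.33 -0.16  1.68  0.    1.63 -1.2 ]
t 43.95 n,t,z 0.4977 0.015 0.291 F n,t,z 0.5 -0.9 -4.9 op 0.0114
tilt n 0.29 tilt t -0.06 yawz 87.64 q [ 0.33 -0.16  1.68  0.    1.63 -1.2 ]
```

Request:
carry_out(motion=[-0.008,0,0.05,0,0,0,-1,-0.01,0,0.05,0,0,0,-1,-0.01,0,0.05,0,0,0,-1,-0.01,0,0.03,0,8,0,-1,0,0,0,0,8,0,-1])

```text
t: 44.45
tool_pos: [0.4171, 0.3923, 0.2862]
orientation: [-1.561, 0.26, -0.243]
force: [0.1, -0.7, -4.1]
opening: 0.0117
```

Request:
carry_out(motion=[0,0,0,0,8,0,-1,0,0,0,0,8,0,-1,0,0,0,0,8,0,-1,0,0,0,0,8,0,-1,0,0,0,0,8,0,-1])

```text
t: 44.95
tool_pos: [0.4134, 0.3932, 0.2803]
orientation: [-1.432, 0.825, -0.805]
force: [-0.9, 0.5, -5.2]
opening: 0.0122
```

```bash
python3 railst.py 22.9; python3 - <<'E'
from h import *
im=imaging.read_camera("wrist"); cv2.imwrite("pics/w15.png",im)
E
```

```text
t 44.95 n,t,z 0.5339 0.2014 0.2803 F n,t,z -0.6 0.8 -5.2 op 0.0122
tilt n 1.28 tilt t 0.08 yawz 30.19 q [0.67 0.06 1.49 0.   1.62 0.14]
```

View pics/w15.png

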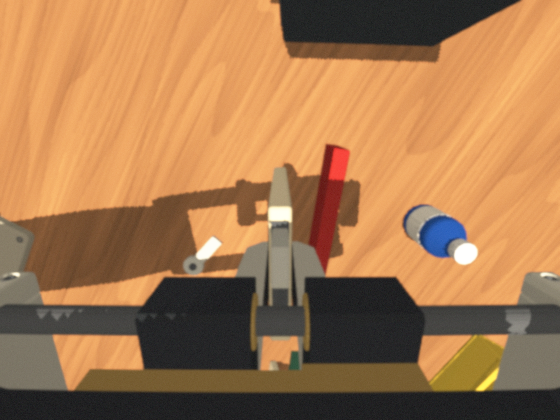

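```bash
python3 - <<'E'
from h import *
im=cv2.imread("pics/w15.png"); crop(im,295,135,375,280,5,"pics/w15c.png")
E
```

```text
(no output)
```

View pics/w15c.png

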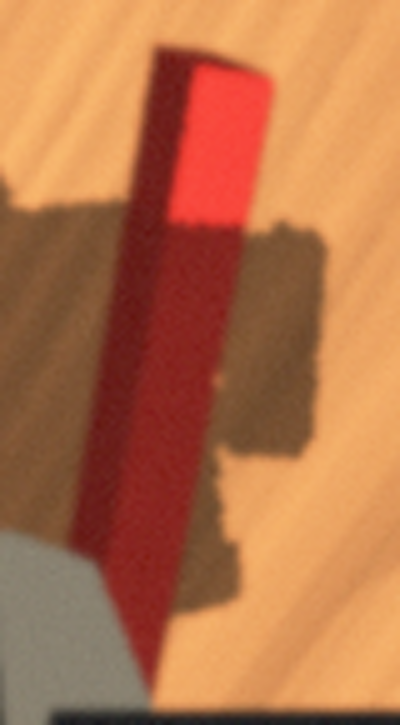

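```bash
python3 - <<'E'
from h import *
cm=imaging.camera_model("wrist")
a=np.radians(22.9); n=np.array([np.cos(a),np.sin(a)]); t=np.array([-n[1],n[0]])
def f(p,z): return toplane(cm,[(np.array(p)+.5)/5-.5+[295,135]],z)[0]
for l in [[((155,48),0),((70,545),0)],[((194,66),.08),((106,560),.08)],[((273,78),.08),((152,700),.08)]]:
    A,B=[f(*q) for q in l]; v=A-B; print([(np.dot(n,P[:2]).round(4),np.dot(t,P[:2]).round(4)) for P in (A,B)],np.degrees(np.arctan2(v[1],v[0]))-90)
E
```

```text
[(np.float64(0.5868), np.float64(0.259)), (np.float64(0.5851), np.float64(0.1028))] 22.294200316169622
[(np.float64(0.5854), np.float64(0.2601)), (np.float64(0.5842), np.float64(0.1332))] 22.35292486126832
[(np.float64(0.6043), np.float64(0.2597)), (np.float64(0.6027), np.float64(0.0946))] 22.331217415433542
```

Request:
carry_out(motion=[0.003,0,0,0,7.2,0,-1,0.003,0,0,-6,0,0,-1,0,0.02,0,-6,0,0,-1,0,0.03,0,-3,0,0,-1,0,0.03,0.01,0,0,0,-1])

```text
t: 45.5
tool_pos: [0.4082, 0.3846, 0.2001]
orientation: [-1.616, 1.072, -0.797]
force: [0.6, -0.5, -5.4]
opening: 0.012
```

Request:
carry_out(motion=[0,0.025,0.01,0,0,0,-1,0,0.012,0.01,0,0,0,-1,0,0.006,0.01,0,0,0,-1,0,0,0,0,0,0,-1,0,0,0,0,0,0,-1])

```text
t: 46.0
tool_pos: [0.4229, 0.3897, 0.1424]
orientation: [-1.626, 1.07, -0.788]
force: [0.8, -0.4, -4.3]
opening: 0.0116
```

```bash
python3 railst.py 22.7
```

```text
t 46.0 n,t,z 0.5405 0.1963 0.1424 F n,t,z 0.6 -0.7 -4.3 op 0.0116
tilt n 17.02 tilt t 0.07 yawz 23.49 q [0.62 0.4  1.38 0.06 1.66 0.2 ]
```

Request:
carry_out(motion=[0.002,-0.004,0.02,0,0.7,0,-1,0,-0.004,0.016,0,0,0,-1,0,-0.001,0.008,0,0,0,-1,0,0,0.003,0,0,0,-1,0,0,0,0,0,0,-1])

```text
t: 46.5
tool_pos: [0.4708, 0.4092, 0.1443]
orientation: [-1.615, 1.073, -0.799]
force: [-0.1, 0.4, -5.2]
opening: 0.0119
```

```bash
python3 railst.py 22.7
```

```text
t 46.5 n,t,z 0.5923 0.1958 0.1443 F n,t,z 0.0 0.4 -5.2 op 0.0119
tilt n 16.49 tilt t -0.04 yawz 22.91 q [0.6  0.52 1.21 0.06 1.69 0.2 ]
```

Request:
carry_out(motion=[0,0.006,0.0015,0,0,0,-1,0,0.005,0.0015,0,0,0,-1,0,0.003,0.001,0,0,0,-1,0,0.002,0,0,0,0,-1,0,0.001,0,0,0,0,-1])

```text
t: 47.0
tool_pos: [0.4682, 0.4086, 0.1259]
orientation: [-1.616, 1.072, -0.798]
force: [-0.4, -0.3, -4.9]
opening: 0.0118
```

```bash
python3 railst.py 22.7
```

```text
t 47.0 n,t,z 0.5896 0.1962 0.1259 F n,t,z -0.5 -0.1 -4.9 op 0.0118
tilt n 16.54 tilt t -0.03 yawz 22.97 q [0.6  0.53 1.24 0.06 1.66 0.2 ]
```

Request:
carry_out(motion=[0,0,0.002,0,0,0,-1,0,0.001,0.001,0,0,0,-1,0,0.001,0,0,0,0,-1,0,0,0,0,0,0,-1,0,0,0,0,0,0,-1])

```text
t: 47.5
tool_pos: [0.4701, 0.4095, 0.1251]
orientation: [-1.616, 1.072, -0.797]
force: [0.2, -0.7, -2.8]
opening: 0.012
```

```bash
python3 railst.py 22.7
```

```text
t 47.5 n,t,z 0.5917 0.1964 0.1251 F n,t,z -0.1 -0.7 -2.8 op 0.012
tilt n 16.58 tilt t -0.04 yawz 22.99 q [0.6  0.53 1.23 0.06 1.66 0.2 ]
```

Foot touching, in place. Release and retreat.

Request:
carry_out(motion=[0,0.0005,0.0005,0,0,0,-0.6,0,0,0,0,0,0,-0.25,0,0,0,0,0,0,-0.25,0,0,0,0,0,0,-0.25,0,-0.02,0,0,0,0,-0.25])

```text
t: 48.0
tool_pos: [0.4753, 0.4117, 0.142]
orientation: [-1.617, 1.073, -0.797]
force: [0.7, -0.6, -0.8]
opening: 0.035
```

Request:
carry_out(motion=[0,-0.04,0,0,0,0,-0.25,0,-0.05,0,0,0,0,-0.25,0,-0.04,-0.03,6,0,0,-0.25,0,-0.02,-0.03,6,0,0,-0.25,0,0,-0.03,4,-8,0,-0.14])

```text
t: 48.5
tool_pos: [0.4381, 0.3951, 0.2932]
orientation: [-1.437, 0.828, -0.797]
force: [-0.0, -0.1, 1.9]
opening: 0.0385
```

```bash
python3 st.py; python3 - <<'E'
from h import *
im=imaging.read_camera("scene"); crop(im,330,180,490,300,5,"pics/s16.png")
E
```

```text
48.5 [0.4381 0.3951 0.2932] F [-0.  -0.1  1.9] T [-0.03  0.06  0.01] yawz 30.39 ytool [-0.0275 -0.0096 -0.9996] xz,zz [-0.0056 -0.0286] op 0.0385 q [0.64 0.11 1.41 0.01 1.65 0.11]
```

View pics/s16.png

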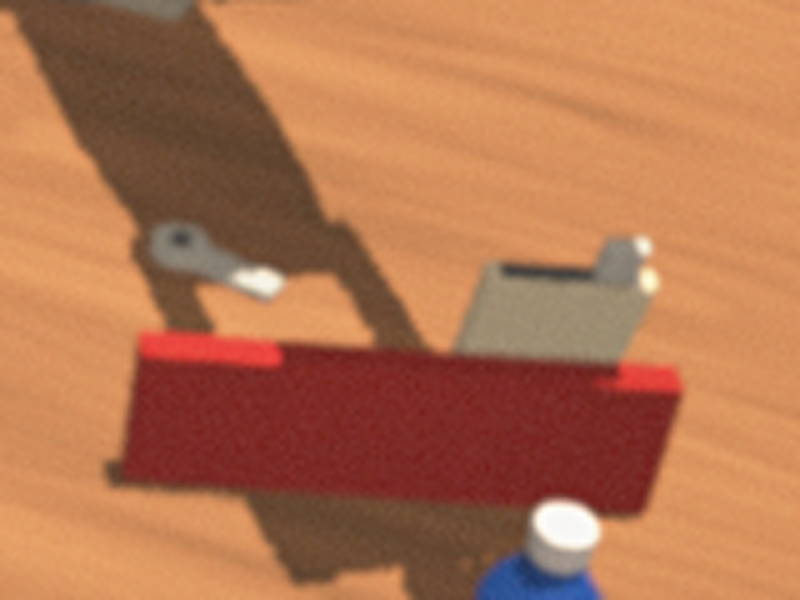

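Request:
carry_out(motion=[0,0,-0.03,1.6,-8,0,-0.14,0,0,-0.03,0,-8,0,-0.14,0,0,-0.03,0,-8,0,-0.14,0,0,-0.03,0,-8,0,-0.14,0,0,-0.03,0,-8,0,-0.14])

```text
t: 49.05
tool_pos: [0.3247, 0.2809, 0.2873]
orientation: [-1.561, 0.254, -0.23]
force: [0.2, -0.2, 0.0]
opening: 0.0405
```

Request:
carry_out(motion=[0,0,-0.03,0,-8,0,-0.14,0,0,-0.05,0,-8,0,-0.14,0.015,0,-0.05,0,0,0,-0.14,0.015,0,-0.05,0,0,0,-0.14,0.015,0,-0.05,0,0,0,-0.14])

```text
t: 49.55
tool_pos: [0.3448, 0.0614, 0.2889]
orientation: [-1.57, 0.024, -0.006]
force: [1.0, -0.1, -0.1]
opening: 0.0402
```

```bash
python3 st.py
```

```text
49.55 [0.3448 0.0614 0.2889] F [ 1.  -0.1 -0.1] T [ 0.02 -0.04 -0.01] yawz 88.9 ytool [-0.0115  0.0011 -0.9999] xz,zz [-0.0115  0.0009] op 0.0402 q [ 0.03 -0.59  2.01  0.    1.73 -1.52]
```

Request:
carry_out(motion=[0.018,0,-0.05,0,0,-0.6,-0.14,0.018,0,-0.05,0,0,0,-0.14,0.018,0,-0.05,0,0,0,-0.14,0.018,0,-0.05,0,0,0,-0.14,0.018,0,-0.05,0,0,0,-0.14])

```text
t: 50.05
tool_pos: [0.4226, -0.177, 0.2914]
orientation: [-1.571, 0.012, -0.023]
force: [0.0, -0.6, 0.2]
opening: 0.0398
```

Request:
carry_out(motion=[0.018,0,-0.05,0,0,0,-0.14,0.012,0,-0.05,0,0,0,-0.14,0,0.02,-0.045,0,0,0,-0.14,0,0.02,-0.02,0,0,0,-0.14,0,0.01,0,0,0,0,-0.14])

```text
t: 50.55
tool_pos: [0.4478, -0.3467, 0.2426]
orientation: [-1.574, 0.015, -0.032]
force: [-0.3, 0.6, -0.4]
opening: 0.0401
```

```bash
python3 - <<'E'
from h import *
im=imaging.read_camera("wrist"); crop(im,0,100,340,300,2.3,"pics/w17.png")
E
python3 st.py
```

```text
50.6 [ 0.4475 -0.3451  0.241 ] F [-1.1  0.3  0.1] T [0.01 0.02 0.04] yawz 88.31 ytool [ 0.0089 -0.0015 -1.    ] xz,zz [ 0.0089 -0.0013] op 0.0401 q [-0.75  0.03  1.59  0.    1.52 -2.29]
```

View pics/w17.png

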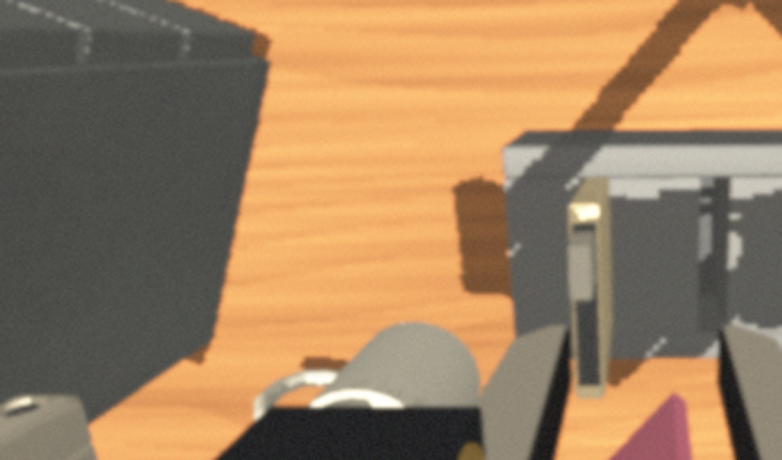

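```bash
python3 - <<'E'
from h import *
cm=imaging.camera_model("wrist")
P=[(585,205),(590,397)]
print(toplane(cm,[(np.array(p)+.5)/2.3-.5+[0,100] for p in P],.146).round(4))
E
```

```text
[[ 0.4219 -0.3658  0.146 ]
 [ 0.5019 -0.3682  0.146 ]]
```

```bash
python3 - <<'E'
from h import *
im=imaging.read_camera("scene"); cm=imaging.camera_model("scene")
c=cv2.resize(im[130:220,140:260],None,fx=6,fy=6,interpolation=cv2.INTER_CUBIC)
for P,col in [((.5097,-.3704),(0,0,255)),((.4297,-.3684),(0,0,255)),((.502,-.3682),(255,0,0)),((.422,-.366),(255,0,0))]:
    for z in (.146,.065):
        q=(proj(cm,[[P[0],P[1],z]])[0]-[140,130]+.5)*6-.5
        cv2.circle(c,(int(q[0]),int(q[1])),3,col,-1)
cv2.imwrite("pics/s17.png",c)
E
```

```text
(no output)
```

View pics/s17.png

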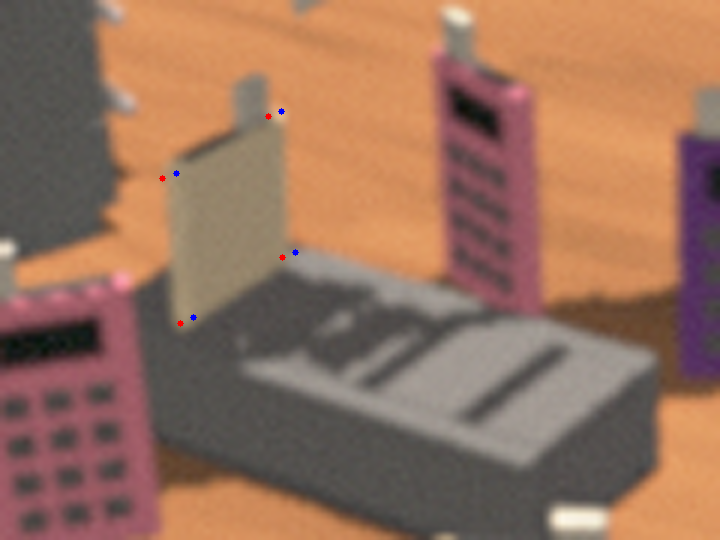

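Request:
carry_out(motion=[0.011,0,-0.022,0,0,-2.2,-0.14,0,0.03,0,0,0,0,-0.14,0,0.03,0,0,0,0,-0.14,0,0.025,0,0,0,0,-0.14,0,0.01,0,0,0,0,-0.14])

```text
t: 51.15
tool_pos: [0.4689, -0.363, 0.1549]
orientation: [-1.578, -0.029, -0.064]
force: [0.1, 0.4, 0.5]
opening: 0.0402
```

```bash
python3 st.py
```

```text
51.15 [ 0.4689 -0.363   0.1549] F [0.1 0.4 0.5] T [ 0.03  0.08 -0.06] yawz 88.73 ytool [ 0.0592 -0.0088 -0.9982] xz,zz [ 0.0594 -0.0075] op 0.0402 q [-0.77  0.12  1.66  0.04  1.32 -2.32]
```

Request:
carry_out(motion=[-0.005,0.01,-0.004,-0.5,0,0.4,-0.14,0,0.008,0,0,0,0,-0.14,0,0.002,0,0,0,0,-1,0,0,0,0,0,0,-1,0,0,0,0,0,0,-1])

```text
t: 51.65
tool_pos: [0.4669, -0.3663, 0.1377]
orientation: [-1.59, -0.028, -0.059]
force: [-0.3, 0.0, 0.3]
opening: 0.0207
```

Request:
carry_out(motion=[0,0,0,0,0,0,-1,0,0,0,0,0,0,-1,0,0,0,0,0,0,-1,0,0,0,0,0,0,-1,0,0,0,0,0,0,-1])

```text
t: 52.15
tool_pos: [0.4671, -0.3689, 0.1386]
orientation: [-1.595, -0.029, -0.061]
force: [1.7, -1.5, -3.4]
opening: 0.0118
```

```bash
python3 st.py
```

```text
52.15 [ 0.4671 -0.3689  0.1386] F [ 1.7 -1.5 -3.4] T [-0.48 -0.02 -0.11] yawz 88.78 ytool [ 0.0566 -0.0251 -0.9981] xz,zz [ 0.0571 -0.024 ] op 0.0118 q [-0.77  0.13  1.68  0.02  1.28 -2.32]
```

Request:
carry_out(motion=[0.001,-0.02,0,0,0,0,-1,0.002,-0.03,-0.001,0,0,0,-1,0.002,-0.04,-0.001,0,0,0,-1,0.002,-0.04,-0.001,0,0,0,-1,0.001,-0.02,0,0,0,0,-1])

```text
t: 52.65
tool_pos: [0.463, -0.3658, 0.2823]
orientation: [-1.585, -0.019, -0.051]
force: [0.5, -0.2, -3.0]
opening: 0.0116
```

```bash
python3 st.py; python3 - <<'E'
from h import *
im=imaging.read_camera("scene"); crop(im,120,60,270,210,5,"pics/s18.png")
E
```

```text
52.65 [ 0.463  -0.3658  0.2823] F [ 0.5 -0.2 -3. ] T [-0.    0.01 -0.  ] yawz 88.8 ytool [ 0.044  -0.0149 -0.9989] xz,zz [ 0.0443 -0.0139] op 0.0116 q [-0.77  0.05  1.5   0.02  1.56 -2.32]
```

View pics/s18.png

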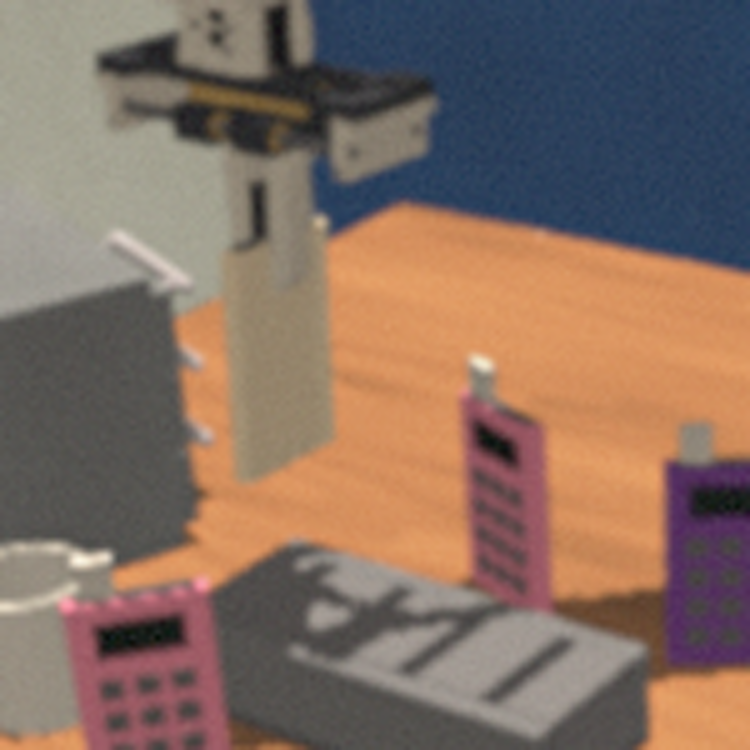

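```bash
python3 - <<'E'
from h import *
from scipy.optimize import least_squares
cm=imaging.camera_model("scene"); s=robot.read_state(); M=R.from_rotvec(s["orientation"]).as_matrix(); p=s["tool_pos"]
obs=np.array([(242,482),(334,437),(229,250),(325,217)],float); obs=(obs+.5)/5-.5+[120,60]
# plate x=tool x, y=tool z, z=-tool y
B=np.c_[M[:,0],M[:,2],-M[:,1]]
C=np.array([[.04,.006,0],[-.04,.006,0],[.04,.006,.14],[-.04,.006,.14]])
def f(v):
    h,x0,a=v; Q=C@R.from_rotvec([0,a,0]).as_matrix().T
    top=np.array([0,0,.14]); W=p+(Q-R.from_rotvec([0,a,0]).as_matrix()@[x0,0,h])@B.T
    return (proj(cm,W)-obs).ravel()
r=least_squares(f,[.128,0,0]); print(r.x[:2].round(4),np.degrees(r.x[2]).round(2),r.fun.round(1))
E
```

```text
[0.13   0.0025] -0.64 [ 0.3  0.1 -0.4  0.3  0.2  0.1 -0.2 -0.5]
```

Request:
carry_out(motion=[0,0,0.03,0,0,2.5,-1,0,0,0.05,0,0,0,-1,0,0,0.05,0,0,0,-1,0,0,0.05,0,0,0,-1,0,0,0.05,0,0,0,-1])

```text
t: 53.2
tool_pos: [0.4664, -0.1371, 0.277]
orientation: [-1.585, 0.026, -0.021]
force: [0.6, 0.2, -4.6]
opening: 0.0115
```

Request:
carry_out(motion=[0,0,0.05,0,0,0,-1,0,0,0.05,0,0,0,-1,0,0,0.05,0,0,0,-1,0,0,0.05,0,0,0,-1,0,0,0.05,0,0,0,-1])

```text
t: 53.7
tool_pos: [0.4681, 0.1125, 0.2673]
orientation: [-1.582, 0.032, -0.014]
force: [1.1, 0.1, -4.7]
opening: 0.0118
```

```bash
python3 st.py
```

```text
53.7 [0.4681 0.1125 0.2673] F [ 1.1  0.1 -4.7] T [ 0.02 -0.16 -0.  ] yawz 88.32 ytool [-0.0117 -0.0116 -0.9999] xz,zz [-0.0113 -0.012 ] op 0.0118 q [ 0.14 -0.19  1.75 -0.01  1.6  -1.4 ]
```

Request:
carry_out(motion=[0,0,0.05,0,0,-0.7,-1,0,0,0.05,0,0,0,-1,0,0,0.05,0,8,0,-1,0,0,0,0,8,0,-1,0,0,0,0,8,0,-1])

```text
t: 54.2
tool_pos: [0.4654, 0.2674, 0.2576]
orientation: [-1.557, 0.356, -0.344]
force: [0.6, -0.7, -5.0]
opening: 0.0118
```

Request:
carry_out(motion=[0,0,0,0,8,0,-1,0,0,0,0,8,0,-1,0,0,0,0,8,0,-1,0,0,0,0,8,0,-1,0,0,0,0,7,0,-1])

```text
t: 54.7
tool_pos: [0.46, 0.2684, 0.2488]
orientation: [-1.407, 0.907, -0.889]
force: [-0.8, 0.2, -5.3]
opening: 0.0119
```

```bash
python3 railst.py 22.7
```

```text
t 54.7 n,t,z 0.528 0.0701 0.2488 F n,t,z -0.6 0.5 -5.3 op 0.0119
tilt n 1.65 tilt t 0.36 yawz 24.06 q [ 0.44 -0.03  1.63 -0.01  1.57  0.02]
```

Request:
carry_out(motion=[0.003,0,0,-6,0.8,0,-1,0.003,0.01,0,-6,0,0,-1,0,0.025,0.005,-2.5,0,0,-1,0,0.03,0.01,0,0,0,-1,0,0.012,0.01,0,0,0,-1])

```text
t: 55.2
tool_pos: [0.463, 0.2637, 0.1608]
orientation: [-1.627, 1.071, -0.8]
force: [0.3, 0.3, -4.7]
opening: 0.0118
```

Request:
carry_out(motion=[0,0.006,0.01,0,0,0,-1,0,0,0.005,0,0,0,-1,0,0,0,0,0,0,-1,0,0,0,0,0,0,-1,0,0,0,0,0,0,-1])

```text
t: 55.7
tool_pos: [0.4713, 0.2677, 0.1436]
orientation: [-1.636, 1.077, -0.795]
force: [0.5, 0.2, -4.1]
opening: 0.0116
```

```bash
python3 railst.py 22.7
```

```text
t 55.7 n,t,z 0.538 0.0651 0.1436 F n,t,z 0.6 -0.0 -4.1 op 0.0116
tilt n 17.61 tilt t 0.41 yawz 22.97 q [0.42 0.34 1.46 0.   1.66 0.02]
```

Request:
carry_out(motion=[0.001,-0.003,0.02,0.7,0.2,0,-1,0,-0.002,0.016,0,0,0,-1,0,-0.001,0.008,0,0,0,-1,0,0,0.003,0,0,0,-1,0,0,0,0,0,0,-1])

```text
t: 56.2
tool_pos: [0.5165, 0.286, 0.1392]
orientation: [-1.62, 1.07, -0.805]
force: [0.7, 0.1, -3.5]
opening: 0.012
```

```bash
python3 railst.py 22.7
```

```text
t 56.2 n,t,z 0.5869 0.0646 0.1392 F n,t,z 0.7 -0.2 -3.5 op 0.012
tilt n 16.58 tilt t 0.39 yawz 22.8 q [ 0.42  0.45  1.32 -0.    1.66  0.02]
```

Request:
carry_out(motion=[0,0.004,0.003,0,0,0,-1,0,0.003,0.003,0,0,0,-1,0,0.002,0.002,0,0,0,-1,0,0.0015,0.001,0,0,0,-1,0,0.001,0,0,0,0,-1])

```text
t: 56.7
tool_pos: [0.5213, 0.2879, 0.1263]
orientation: [-1.62, 1.069, -0.805]
force: [1.2, -0.6, 7.6]
opening: 0.0119
```

```bash
python3 railst.py 22.7
```

```text
t 56.7 n,t,z 0.592 0.0645 0.1263 F n,t,z 0.9 -1.0 7.6 op 0.0119
tilt n 16.54 tilt t 0.41 yawz 22.81 q [ 0.42  0.47  1.31 -0.    1.65  0.02]
```

In place; release and retreat.

Request:
carry_out(motion=[0,0,0,0,0,0,-0.6,0,0,0,0,0,0,-0.25,0,0,0,0,0,0,-0.25,0,0,0,0,0,0,-0.25,0,-0.02,0,0,0,0,-0.25])

```text
t: 57.2
tool_pos: [0.525, 0.2898, 0.1444]
orientation: [-1.623, 1.071, -0.804]
force: [0.3, 0.1, -0.6]
opening: 0.0345
```

Request:
carry_out(motion=[0,-0.04,0,0,0,0,-0.25,0,-0.05,0,0,0,0,-0.25,0,-0.04,-0.03,6,0,0,-0.25,0,-0.02,-0.04,6,0,0,-0.25,0,0,-0.05,4,0,0,-0.14])

```text
t: 57.7
tool_pos: [0.4675, 0.2661, 0.2989]
orientation: [-1.415, 0.933, -0.899]
force: [0.5, -0.2, 2.4]
opening: 0.0382
```

Request:
carry_out(motion=[-0.03,-0.02,-0.03,0,0,0,-0.25,-0.05,-0.02,0,0,0,0,-0.25,-0.05,0,0,0,0,0,-0.25,-0.05,0,0,0,0,0,-0.25,-0.05,0,0,0,0,0,-0.14])

```text
t: 58.2
tool_pos: [0.346, 0.4626, 0.3413]
orientation: [-1.409, 0.939, -0.907]
force: [1.3, 0.2, 1.4]
opening: 0.0384
```

```bash
python3 st.py; python3 - <<'E'
from h import *
im=imaging.read_camera("scene"); cv2.imwrite("pics/s20.png",im); crop(im,190,160,490,300,2.6,"pics/s20c.png")
im=imaging.read_camera("top"); cv2.imwrite("pics/t20.png",im); crop(im,95,130,325,300,3.4,"pics/t20c.png")
im=imaging.read_camera("wrist"); cv2.imwrite("pics/w20.png",im)
E
```

```text
58.2 [0.346  0.4626 0.3413] F [1.3 0.2 1.4] T [-0.04 -0.07 -0.  ] yawz 22.28 ytool [-0.038  -0.0216 -0.999 ] xz,zz [ 0.0056 -0.0434] op 0.0384 q [0.83 0.09 1.35 0.01 1.75 0.44]
```

View pics/s20c.png

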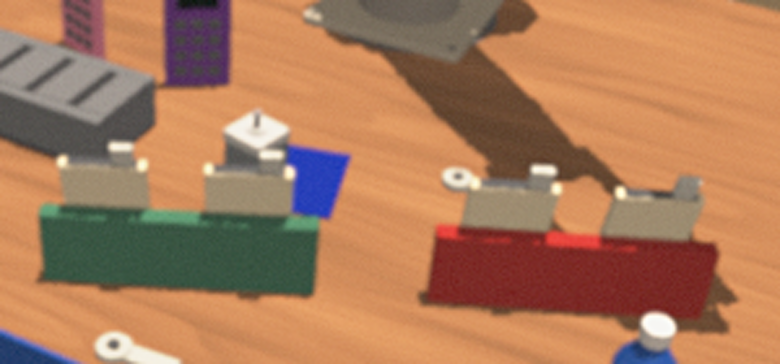

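View pics/t20c.png

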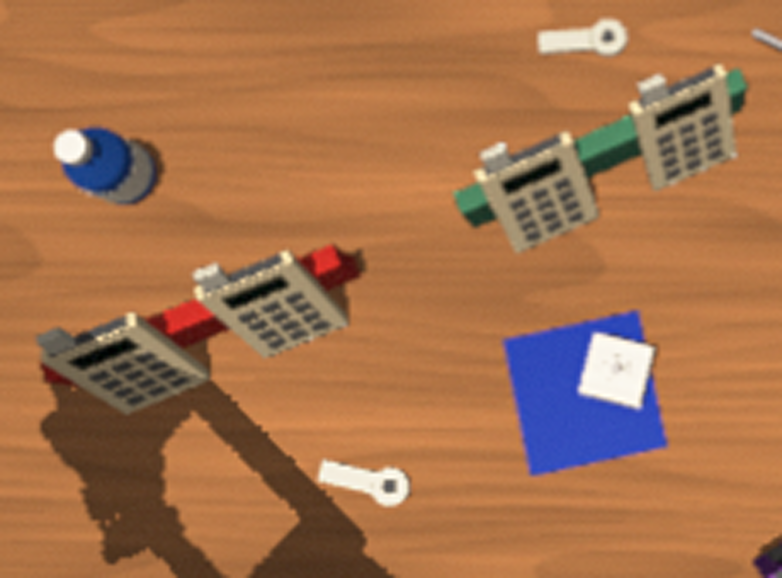

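View pics/w20.png

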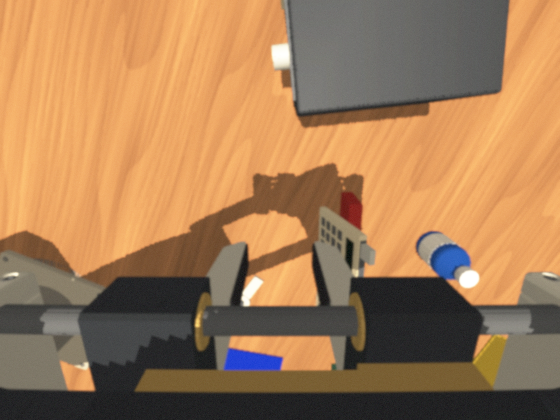

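```bash
python3 - <<'E'
from h import *
cm=imaging.camera_model("top")
f=lambda l,z: toplane(cm,(np.array(l,float)+.5)/3.4-.5+[95,130],z)
C=f([(597,331),(658,345),(641,409),(578,393)],.063); print(C.round(4),C.mean(0).round(4)); v=C[0]-C[3]+C[1]-C[2]; print(np.degrees(np.arctan2(v[1],v[0])))
C=f([(504,340),(638,311),(667,446),(531,475)],.003); print(C.mean(0).round(4))
E
```

```text
[[ 0.4889  0.0202  0.063 ]
 [ 0.4778 -0.0301  0.063 ]
 [ 0.4255 -0.0167  0.063 ]
 [ 0.4379  0.0349  0.063 ]] [0.4575 0.0021 0.063 ]
-15.277820549505421
[0.4405 0.0325 0.003 ]
```

Request:
carry_out(motion=[0,0,0,2.3,-8,0,0.5,0,0,0,0,-8,0,1,0,0,0,0,-8,0,1,0,0,0,0,-8,0,1,0,0,0,0,-8,0,1])

```text
t: 58.85
tool_pos: [0.3477, 0.4587, 0.3396]
orientation: [-1.549, 0.359, -0.359]
force: [-0.9, -0.2, 0.4]
opening: 0.0755
```

Request:
carry_out(motion=[0,0,0,0,-8,0,1,0,0,0,0,-5,0,1,0.025,0,-0.045,0,0,0,1,0.025,0,-0.045,0,0,0,1,0.025,0,-0.045,0,0,0,1])

```text
t: 59.35
tool_pos: [0.3918, 0.3109, 0.3393]
orientation: [-1.575, 0.17, -0.167]
force: [-0.1, 0.1, -0.2]
opening: 0.0928
```

```bash
python3 st.py
```

```text
59.35 [0.3918 0.3109 0.3393] F [-0.1  0.1 -0.2] T [-0.01 -0.02 -0.01] yawz 77.74 ytool [-0.0029 -0.0106 -0.9999] xz,zz [-0.0005 -0.011 ] op 0.0928 q [ 0.57 -0.15  1.59 -0.01  1.72 -0.78]
```

Request:
carry_out(motion=[0.022,0,-0.048,0,0,0,1,0.022,0,-0.048,0,0,0,1,0.022,0,-0.048,0,0,0,1,0.022,0.02,-0.048,0,0,0,1,0.022,0.03,-0.044,0,0,0,1])

```text
t: 59.85
tool_pos: [0.4434, 0.0741, 0.3031]
orientation: [-1.575, 0.167, -0.181]
force: [0.1, 0.6, -0.1]
opening: 0.0933
```

Request:
carry_out(motion=[0.02,0.04,-0.046,0,2,0,1,0,0.03,0,0,0,0,1,0,0,0,0,0,0,1,0,0,0,0,0,0,1,0,0,0,0,0,0,1])

```text
t: 60.35
tool_pos: [0.4491, 0.0249, 0.241]
orientation: [-1.575, 0.206, -0.22]
force: [-0.8, -0.2, 0.5]
opening: 0.0925
```

```bash
python3 - <<'E'
from h import *
im=imaging.read_camera("wrist"); cv2.imwrite("pics/w21.png",im)
E
python3 st.py
```

```text
60.4 [0.4495 0.0251 0.2416] F [ 0.2 -0.1 -0.1] T [-0.01  0.03 -0.01] yawz 74.49 ytool [ 0.0083 -0.0159 -0.9998] xz,zz [ 0.0122 -0.0131] op 0.0927 q [-0.05 -0.3   1.88 -0.02  1.54 -1.35]
```

View pics/w21.png

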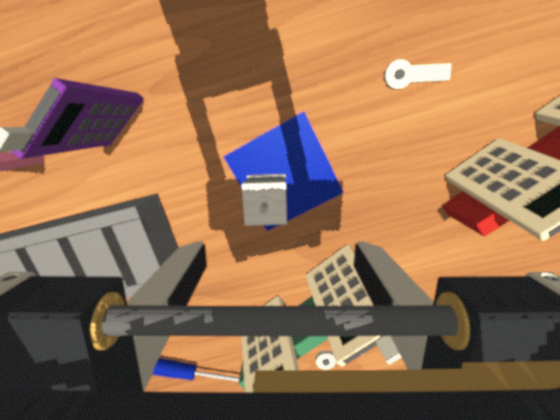

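```bash
python3 - <<'E'
from h import *
cm=imaging.camera_model("wrist")
C=toplane(cm,[(243,187),(287,187),(287,225),(243,225),(265,206)],.063); print(C.round(4))
print(toplane(cm,[(304,113),(342,190),(268,231),(225,157)],.003).mean(0).round(4))
E
```

```text
[[ 0.4309 -0.0155  0.063 ]
 [ 0.4443  0.0332  0.063 ]
 [ 0.4891  0.0212  0.063 ]
 [ 0.4753 -0.0296  0.063 ]
 [ 0.4595  0.0025  0.063 ]]
[0.4405 0.0316 0.003 ]
```

Request:
carry_out(motion=[0.014,0,-0.02,0.75,0,0.7,1,0,0.03,0,0,0,0,1,0,0.05,0,0,0,0,1,0,0.05,0,0,0,0,1,0,0.02,0,0,0,0,1])

```text
t: 60.9
tool_pos: [0.4694, 0.0042, 0.1028]
orientation: [-1.559, 0.185, -0.226]
force: [-1.3, -0.1, -0.4]
opening: 0.093
```

```bash
python3 st.py
```

```text
60.9 [0.4694 0.0042 0.1028] F [-1.3 -0.1 -0.4] T [-0.01  0.01 -0.04] yawz 75.01 ytool [ 0.0258 -0.0018 -0.9997] xz,zz [0.0254 0.0049] op 0.093 q [-0.1  -0.14  2.02  0.    1.25 -1.41]
```

Request:
carry_out(motion=[-0.01,0.01,-0.004,0,0,1.4,1,0,0.025,0,0,0,0,1,0,0.015,0,0,0,0,1,0,0.006,0,0,0,0,1,0,0,0,0,0,0,1])

```text
t: 61.4
tool_pos: [0.4605, 0.0053, 0.0483]
orientation: [-1.556, 0.199, -0.202]
force: [-0.4, 0.0, 0.6]
opening: 0.0928
```

```bash
python3 st.py
```

```text
61.4 [0.4605 0.0053 0.0483] F [-0.4  0.   0.6] T [ 0.03  0.05 -0.02] yawz 75.35 ytool [ 0.0021  0.0052 -1.    ] xz,zz [0.0008 0.0056] op 0.0928 q [-0.1  -0.07  2.05  0.01  1.15 -1.42]
```

Request:
carry_out(motion=[-0.001,0.005,-0.003,0,0,0,1,0,0.001,0,0,0,0,-1,0,0,0,0,0,0,-1,0,0,0,0,0,0,-1,0,0,0,0,0,0,-1])

```text
t: 61.9
tool_pos: [0.4618, 0.0021, 0.046]
orientation: [-1.556, 0.194, -0.206]
force: [-0.1, -0.3, 0.4]
opening: 0.0656
```

Request:
carry_out(motion=[0,0,0,0,0,0,-1,0,0,0,0,0,0,-1,0,0,0,0,0,0,-1,0,-0.01,0,0,0,0,-1,0,-0.01,0,0,0,0,-1])

```text
t: 62.4
tool_pos: [0.4596, 0.0021, 0.0653]
orientation: [-1.556, 0.198, -0.203]
force: [-0.4, -0.2, -3.7]
opening: 0.0497
```

```bash
python3 st.py
```

```text
62.4 [0.4596 0.0021 0.0653] F [-0.4 -0.2 -3.7] T [-0.02 -0.04  0.04] yawz 75.37 ytool [ 0.0039  0.0049 -1.    ] xz,zz [0.0025 0.0057] op 0.0497 q [-0.11 -0.1   2.05  0.01  1.19 -1.43]
```

Request:
carry_out(motion=[-0.012,0,0.013,0,0,0,-1,-0.01,0,0.011,0,0,0,-1,0,0,0,0,0,0,-1,0,0.008,0,0,0,0,-1,0,0.004,0,0,0,0,-1])

```text
t: 62.9
tool_pos: [0.446, 0.0318, 0.0568]
orientation: [-1.556, 0.193, -0.206]
force: [-0.2, 0.9, -3.2]
opening: 0.0499
```

```bash
python3 st.py
```

```text
62.9 [0.446  0.0318 0.0568] F [-0.2  0.9 -3.2] T [-0.03 -0.02 -0.02] yawz 75.41 ytool [ 0.0092  0.0041 -0.9999] xz,zz [0.0078 0.0063] op 0.0499 q [-0.05 -0.13  2.09  0.    1.17 -1.37]
```

Request:
carry_out(motion=[-0.002,0.004,0,0,0,0.3,-1,0,0.003,0,0,0,0,-1,0,0.002,0,0,0,0,-1,0,0.001,0,0,0,0,-1,0,0.001,0,0,0,0,-1])

```text
t: 63.4
tool_pos: [0.4437, 0.0317, 0.0465]
orientation: [-1.556, 0.201, -0.2]
force: [-9.1, 0.5, 12.1]
opening: 0.0496
```

Request:
carry_out(motion=[0,0.001,0,0,0,0,-1,0,0.001,0,0,0,0,-1,0,0,0,0,0,0,-1,0,0,0,0,0,0,0.5,0,0,0,0,0,0,1])

```text
t: 63.9
tool_pos: [0.4449, 0.0313, 0.0473]
orientation: [-1.555, 0.202, -0.2]
force: [-0.4, 0.3, 0.2]
opening: 0.0618
```

Request:
carry_out(motion=[0,0,0,0,0,0,1,0,0,0,0,0,0,1,0,-0.02,0,0,0,0,1,0,-0.05,0,0,0,0,1,0,-0.05,0,0,0,0,1])

```text
t: 64.4
tool_pos: [0.4394, 0.0306, 0.1624]
orientation: [-1.556, 0.214, -0.189]
force: [1.1, -0.4, -0.1]
opening: 0.0925
```

Request:
carry_out(motion=[0,-0.05,0,0,0,0,1,0,-0.03,0.03,0,0,0,1,-0.02,0,0.05,0,0,0,1,-0.02,0,0.05,0,0,0,1,0,0,0.05,0,0,0,1])

```text
t: 64.9
tool_pos: [0.4527, 0.2083, 0.2571]
orientation: [-1.552, 0.208, -0.211]
force: [0.8, -1.6, 0.7]
opening: 0.0931
```

Request:
carry_out(motion=[0,0,0.05,0,0,0,1,0,0,0.05,0,0,0,1,0,0,0.05,0,0,0,1,0,0,0.05,0,0,0,1,0,0,0.03,0,0,0,1])

```text
t: 65.4
tool_pos: [0.5117, 0.4341, 0.2597]
orientation: [-1.55, 0.203, -0.212]
force: [0.4, -0.5, 0.8]
opening: 0.0931
```

```bash
python3 st.py; python3 - <<'E'
from h import *
im=imaging.read_camera("scene"); cv2.imwrite("pics/s22.png",im)
im=imaging.read_camera("top"); cv2.imwrite("pics/t22.png",im); crop(im,95,130,325,300,3.4,"pics/t22c.png")
E
```

```text
65.4 [0.5117 0.4341 0.2597] F [ 0.4 -0.5  0.8] T [-0.01 -0.01 -0.03] yawz 74.83 ytool [ 0.0073  0.0096 -0.9999] xz,zz [0.0045 0.0112] op 0.0931 q [ 0.63  0.3   1.25  0.    1.58 -0.68]
```

View pics/t22c.png

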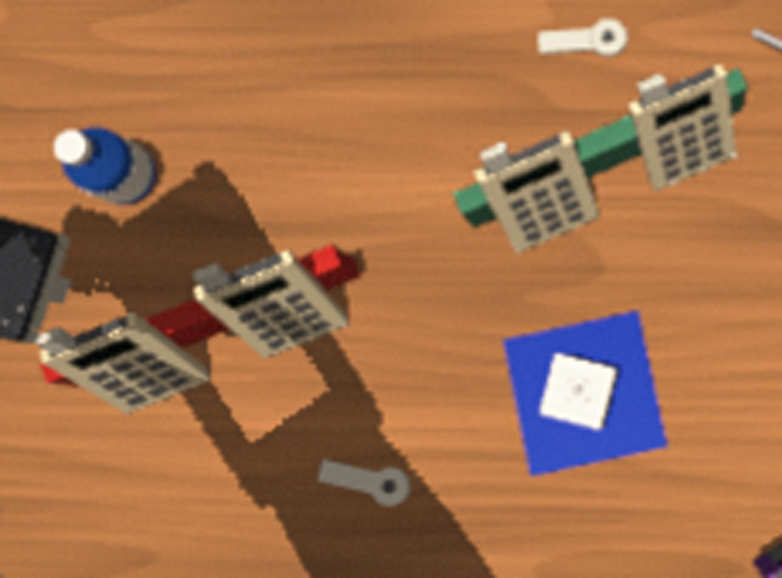

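View pics/s22.png

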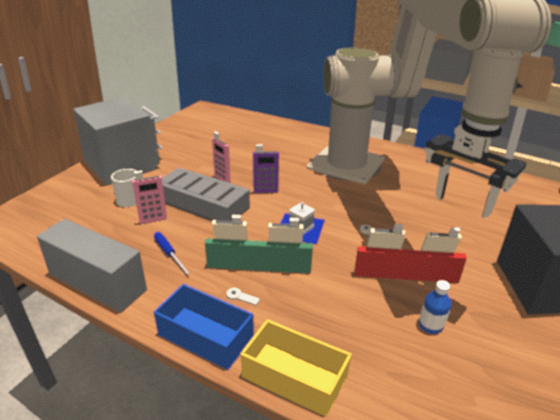

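```bash
python3 - <<'E'
from h import *
from scipy.optimize import least_squares
cm=imaging.camera_model("top"); o=lambda l:(np.array(l,float)+.5)/3.4-.5+[95,130]
C=toplane(cm,o([(557,353),(617,367),(601,430),(541,416)]),.063); print("motor",C.mean(0).round(4))
L=np.array([[-.04,-.006,.14],[.04,-.006,.14],[.04,-.006,0],[-.04,-.006,0]])
for nm,c,y0 in [("g1",[(477,178),(568,136),(598,214),(519,250)],24.6),("g2",[(630,104),(722,67),(737,154),(659,188)],24.6),("r1",[(195,289),(287,253),(348,325),(270,356)],22.7),("r2",[(42,358),(129,316),(209,379),(129,413)],22.7)]:
    ob=o(c)
    def W(v):
        x,y,yaw,th=v; n=np.array([np.cos(yaw),np.sin(yaw),0]); u=np.sin(th)*n+[0,0,np.cos(th)]; b=np.cos(th)*n-[0,0,np.sin(th)]; px=np.cross(b,u)
        O=np.array([x,y,.006*np.sin(th)]); return O+L@np.array([px,b,u])
    r=least_squares(lambda v:(proj(cm,W(v))-ob).ravel(),[.5,.2,.4,.3]); x,y,yaw,th=r.x
    a=np.radians(y0); n=np.array([np.cos(a),np.sin(a)]); t=np.array([-n[1],n[0]])
    print(nm,r.x[:2].round(4),"yaw",np.degrees(yaw).round(1),"tilt",np.degrees(th).round(1),"n,t",(n@r.x[:2]).round(4),(t@r.x[:2]).round(4),"err",np.abs(r.fun).max().round(2))
for c in ["scene","wrist"]: pass
s=robot.read_state(); print(s["t"])
E
```

```text
motor [0.4393 0.0342 0.063 ]
g1 [0.5854 0.0607] yaw 25.9 tilt 17.7 n,t 0.5575 -0.1885 err 0.68
g2 [ 0.6403 -0.0606] yaw 24.7 tilt 19.4 n,t 0.5569 -0.3216 err 1.1
r1 [0.4877 0.2772] yaw 23.2 tilt 20.2 n,t 0.5569 0.0675 err 1.45
r2 [0.4381 0.3978] yaw 25.3 tilt 18.8 n,t 0.5577 0.1979 err 1.03
65.5
```

```bash
python3 - <<'E'
from h import *
a=cv2.imread("pics/top_0.png").astype(int); im=imaging.read_camera("top"); b=im.astype(int)
d=(np.abs(a-b).max(2)>60)
n,l,st,c=cv2.connectedComponentsWithStats(d.astype(np.uint8))
print([(c[i].round().tolist(),int(st[i,4])) for i in range(1,n) if st[i,4]>25])
print(robot.close_job())
E
```

```text
[([106.0, 307.0], 34197), ([295.0, 162.0], 346), ([287.0, 154.0], 29), ([304.0, 172.0], 29), ([251.0, 181.0], 356), ([298.0, 175.0], 34), ([240.0, 174.0], 26), ([292.0, 177.0], 35), ([270.0, 203.0], 420), ([256.0, 193.0], 34), ([194.0, 218.0], 35), ([348.0, 234.0], 28), ([375.0, 237.0], 29), ([265.0, 245.0], 382), ([87.0, 288.0], 28), ([298.0, 357.0], 33), ([312.0, 371.0], 34), ([313.0, 391.0], 183), ([218.0, 402.0], 708), ([284.0, 417.0], 41)]
the job is handed in; nothing more can be done
None
```

The job is done and handed in at about 65.6 s of the 210 s.

**Slides:** All four plates were in the rack. I pushed every slide out until it stopped, so all four stood open together, and then pushed each one closed until it stopped. Numbering the slots from the robot's left (+y):

| Slot | y (m) | Travel | Result |
|---|---|---|---|
| 1 | −0.19 | full, about 40 mm | sound |
| 2 | −0.25 | full, about 40 mm | sound |
| 3 | −0.31 | stopped at about 13 mm | binding |
| 4 | −0.37 | stopped at about 18–22 mm | binding |

**Plates:** Plates 1 and 2 lean on the green rail, and plates 3 and 4 on the red rail, with their keys facing the robot.
- **Last top-view fit:** tilts were about 18–20°, and the plates sat within about 3 mm of ±65 mm from each rail's middle. Yaw was within about 3° of the rail, with corner errors up to 1.5 px.
- **Gripper against camera:** the gripper's tilt when it let go was 16.5–17°, so the two disagree by 1–4°. Both are within 10–25°.
- **Plate 4:** it had jammed about 3° skewed in its slot after closing. I lined the gripper up with it and it came out cleanly.

**Motor:** I stood it on the mat, but it was later knocked about 35 mm aside while the arm was elsewhere. I picked it up again and it now measures about 2 mm from the mat's centre.

**Other things:** A before/after comparison of the top pictures showed no clear change at the cams, cleaner, mug, screwdriver or look-alike plates. The arm and its shadow hid part of the last view.

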